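Plug the reference resistor into the bridge's spring socket

TASK

Fit the reference resistor (black grip, orange band) into the spring socket of the grey unit: first stand the spirit bottle and the loupe that crowd it on the wooden block, and the yellow dust plug that closes the socket, upright on the blue side mat. Then press the reference straight down into the socket until both catches snap over its flange and hold it down by themselves. Last, put the bottle and the loupe back on the block, each where it stood at the start; the dust plug stays standing on the mat, and none of them may be tipped over on the way.

Things in the scene. Friction and masses are not known exactly. Their poses are not given: they have to be found in the camera images.
- bottle: loose: white spirit bottle with red pointed cap, round, 34 mm diameter, 97 mm tall, 0.06 kg. Origin: centre of its underside, z up. Grip only the body, which ends 64 mm above the underside; the cap is thin. It stands on one of the two felt discs of the wooden block and must end on the same one
- loupe: loose: black eye loupe standing on its wide end, round, 34 mm diameter at the foot, tapering upwards, 36 mm tall, 0.05 kg. Origin: centre of its underside, z up; grip it low. It stands on the other felt disc of the block and must end on that same one
- dust_plug: loose: yellow dust plug standing on the plunger in the socket's mouth, not clamped; lift it straight up. From below: shank 18 mm diameter, 23 mm long; disc 34 mm diameter, 5 mm thick; grip 18 mm diameter, 22 mm tall; 50 mm in all, 0.03 kg. Origin: centre of the shank's underside, z up. On the mat it stands on its shank
- reference: loose: plug-in reference resistor. From below: brass foot 18 mm diameter, 24 mm long, chamfered; steel flange 32 mm, 5 mm thick; black round grip 18 mm, 33 mm tall, orange band; 62 mm in all, 0.12 kg. Origin: centre of the foot's underside, z up. Starts with foot in the block's bore, flange on its top. Take it along the block's y, fingertips 8 to 12 mm above the flange (clear of the catches)
- holder: fixed: wooden block 90 x 140 x 28 mm (x, y, z). Origin: centre of its underside; x away from the robot at yaw 0. On top: 23 mm bore for the reference at (5, 0), flush grey felt discs 42 mm diameter at (5, 39) and (5, -39) where bottle and loupe stand (grip these along x), carrying post with black ball, 77 mm high over the underside, at (29, 0)
- side_mat: fixed: blue mat 115 x 160 x 3 mm (x, y, z), the side area. Origin: centre of its underside, top face at z = 3 mm. What is put there has the centre of its foot on the mat
- socket_unit: fixed: grey unit 120 x 90 x 50 mm (x, y, z), spring socket in the middle of its top, red and black terminals (67 mm high) at its far corners. Origin: centre of its underside, x away from the robot at yaw 0. Two catch housings with black knobs, 63 mm high, stand 23 mm and more from the mouth's centre along x, before and behind it: grip things in the socket along the unit's y
- socket_mouth (a point): centre of the socket's mouth on the unit's top face, z up. Below: recess 38 mm diameter, 15 mm deep, then a 21 mm bore. From before and behind, two spring catches reach over the recess, undersides 3.5 mm below the mouth; they yield to a few N and snap back over the flange; half latched, it leans. Latched, the foot's underside is 32 to 33 mm below the mouth; it can be pressed to 39 mm, no further
- plunger (a joint): travel of the spring plunger in the bore, m, downwards: 0 at rest (its top then 17 mm below the mouth), 0.022 fully down. It pushes up with 2 N at first, rising by 3 N per 10 mm. About 0.015 to 0.016 with the reference latched

How it is judged:
On the way, in this order (a step that is already met when the one before it is completed fails the run):
1. bottle, loupe and dust plug stand upright and released on the side mat, the reference still in the block (x of bottle in the frame of side_mat between -0.056 and 0.056 m and y of bottle in the frame of side_mat between -0.078 and 0.078 m and z of bottle in the frame of side_mat between -0.002 and 0.009 m and angle between each of bottle, loupe, dust_plug's own z axis and vertical below 0.12 rad and x of loupe in the frame of side_mat between -0.056 and 0.056 m and y of loupe in the frame of side_mat between -0.078 and 0.078 m and z of loupe in the frame of side_mat between -0.002 and 0.009 m and x of dust_plug in the frame of side_mat between -0.056 and 0.056 m and y of dust_plug in the frame of side_mat between -0.078 and 0.078 m and z of dust_plug in the frame of side_mat between -0.002 and 0.009 m and contact force between each of dust_plug, bottle, loupe and the fingers below 0.2 N and distance of reference from where it was at the start of the episode below 0.015 m), for 0.2 s.
2. the reference is latched in the socket and released, the three others still on the mat (horizontal distance between reference and socket_mouth below 0.004 m and z of reference in the frame of socket_mouth below -0.029 m and angle between reference's own z axis and vertical below 0.1 rad and value of joint plunger above 0.011 m and contact force between reference and the fingers below 0.2 N and x of bottle in the frame of side_mat between -0.056 and 0.056 m and y of bottle in the frame of side_mat between -0.078 and 0.078 m and z of bottle in the frame of side_mat between -0.002 and 0.009 m and angle between each of bottle, loupe, dust_plug's own z axis and vertical below 0.12 rad and x of loupe in the frame of side_mat between -0.056 and 0.056 m and y of loupe in the frame of side_mat between -0.078 and 0.078 m and z of loupe in the frame of side_mat between -0.002 and 0.009 m and x of dust_plug in the frame of side_mat between -0.056 and 0.056 m and y of dust_plug in the frame of side_mat between -0.078 and 0.078 m and z of dust_plug in the frame of side_mat between -0.002 and 0.009 m), for 0.2 s.
At the end, for the whole second after the job is handed in: reference latched in the socket (foot 29 mm or more below the mouth, 4 mm from its centre, plunger down over 11 mm), bottle and loupe upright within 12 mm of their start places, dust plug upright with its centre on the mat; all released and at rest (horizontal distance between reference and socket_mouth below 0.004 m and z of reference in the frame of socket_mouth below -0.029 m and angle between each of reference, bottle, loupe's own z axis and vertical below 0.1 rad and value of joint plunger above 0.011 m and contact force between each of reference, dust_plug, bottle, loupe and the fingers below 0.2 N and x of dust_plug in the frame of side_mat between -0.056 and 0.056 m and y of dust_plug in the frame of side_mat between -0.078 and 0.078 m and z of dust_plug in the frame of side_mat between -0.002 and 0.009 m and angle between dust_plug's own z axis and vertical below 0.12 rad and distance of each of bottle, loupe from where it was at the start of the episode below 0.012 m and linear speed of each of reference, dust_plug, bottle, loupe below 0.02 m/s); the robot touches nothing.
It fails at once if the bottle, the loupe or the dust plug is tipped over (angle between any of bottle, loupe, dust_plug's own z axis and vertical above 0.7 rad).
It also fails if it takes over 147 s, if anything falls off the work surface, if the arm or the gripper's body presses on something with over 40 N, if the wrist force passes 120 N, or if a joint passes its speed limit or range.

ROBOT

A 7-joint arm with a two-finger parallel gripper is mounted at the origin on a cart in front of the work surface, level with it; the furniture and walls round the work are solid. World frame = base frame: x ahead of the robot, y to its left, z up, the work surface at z = 0. Lengths are in m, angles in rad, forces in N, time in s.
With the tool pointing down it reaches from about 0.425 to 0.95 m from the base axis. Payload 4.7 kg.
Tool frame: the origin (TCP) lies on the centre line of the jaws, within the pads' length; the fingertips stand 19 mm ahead of it and the grasp point (between the pads) is the TCP (manip.tip_reach is the distance from the TCP to the fingertips, in m); z points along the fingers, y is the line along which they close (so a half turn about z gives the same grasp; the last joint's range is limited). The gripper opens to 87 mm and grips with 3 to 60 N. Pads are 19 mm wide; open, the fingers measure 117 mm over their backs; the gripper's body (75 mm by 190 mm) begins 51 mm behind the grasp point.
Start: joints at [1.154, 0.469, -0.049, 1.532, 0.024, 1.141, -0.082], TCP at [0.255, -0.625, 0.202] pointing down, gripper open.
Joint ranges: [-2.59, 2.59], [-0.33, 1.99], [-1.39, 1.29], [0.1, 2.45], [-1.04, 4.18], [0.21, 1.99], [-2.66, 2.66]. Speed limits (rad/s): [2.57, 2.57, 3.14, 3.14, 3.14, 3.14, 3.14].

INTERFACE

Orientations are given as a rotation vector (axis times angle).
In Python, from rig import status, imaging, manip gives the robot as it stands. The module is installed in compiled form; this text tells all that it offers.
- The arm moves only by the tool step_arm, never from a script. Its argument "moves" is a list that holds one entry, the list of rows, each a list of 7 numbers: the shift along the world's x, y, z in units of 40 mm (1.0 is 40 mm), then the turn, a rotation vector about the world's x, y, z in rad, then the opening, from 0 (shut) to 1 (fully open). In form: [[[tx, ty, tz, rx, ry, rz, grip], ...]]. A call has 1 to 20 rows; each row shifts and turns the commanded pose from where the row before left it; what a row does not reach is not made up. A row lasts 1/12 s, in which the tool goes at most 41.7 mm and 7.16 degrees, less where a joint would pass 70% of its speed; a pose out of reach is approached as far as the arm can. A call is refused whole if a number of a shift passes 1 or a number of a turn 0.125, either way. A call with a gripper value outside its range is refused whole. The fingers move at their own pace and stop on an object; "squeeze" is the grip in N (left out, the last holds). Time passes only in rows, so rows that do not move let the fingers close. It gives the time, the measured TCP pose, the force, the opening and the grip force at its end, in the units of the state.
- status.sense(): the state, without advancing time (a new reading comes with each control period).
- imaging.capture(name): name is "scene" or "top" or "wrist"; returns a dict with "frame" (480x640x3 uint8, red, green, blue), "fx", "fy", "cx", "cy" (pixels), "camera_from_world" (4x4, takes a point from world to camera coordinates). Camera axes: x right, y down, z forward; pixel columns grow to the right and rows downward; lengths in m; the calibration is good to about 2 mm. A picture is of the moment at which its call begins. There is no depth.
- manip.sign_off(): hands the job in; it is judged then, once.
The state is a dict: "clock": time; "joint_pos": joint angles; "joint_vel": joint speeds; "effort": joint torques, N m; "eef_pos": TCP position; "tool_rot": TCP orientation; "wrist_force": force on the tool from outside, world axes, zero at the start; "ft_torque": the same for the moment, N m; "width": opening from 0.0 (shut) to 1.0 (fully open); "grip_force": force on a finger pad.
Only numpy, scipy, OpenCV 4.12 (cv2) and the standard library are available. Lean on these libraries where they do the work, as an engineer would, in place of code of your own. Each camera call takes 0.05 s, during which the arm holds its last target. There are 200 camera calls.

## Working session

There is one attempt and no reset: what is moved stays moved. The work goes in short steps, Python scripts to look and compute and a tool call to move; the robot and the scene stay as the last step left them, time stands still between calls to the robot, and variables do not carry over. Pictures are saved under pics/ and viewed, at most 14 in all, crops included, and the job is handed in when it is done.

Besides the shell and the picture viewer there is one more tool, called after "Emit:" by a JSON object that holds its "method" and its "body". step_arm: Moves the arm, as the interface text tells. Its arguments: {"type":"object","properties":{"moves":{"type":"array"},"squeeze":{"type":"number"}},"required":["moves"]}

```bash
mkdir -p pics; python3 - <<'E'
from rig import status, imaging, manip
import cv2,numpy as np,pickle
s=status.sense()
for k in('clock','eef_pos','tool_rot','width','wrist_force'):print(k,s[k])
print(manip.tip_reach)
for n in('scene','top'):
    c=imaging.capture(n);cv2.imwrite(f'pics/{n}0.png',c['frame'][:,:,::-1]);pickle.dump(c,open(f'{n}0.pkl','wb'))
    print(n,c['fx'],c['cx'],c['cy'],np.round(c['camera_from_world'],4).tolist())
E
```

```text
clock 0.0
eef_pos [ 0.25501126 -0.62428376  0.20068676]
tool_rot [-3.08083416e+00 -6.05054982e-01  7.23849754e-04]
width 0.999715645435676
wrist_force [-0.38132521  0.27468367  0.28708955]
0.019
scene 442.48095898001975 322.74836269716917 241.9782050119141 [[-0.7656, -0.6433, -0.0021, 0.3068], [-0.3502, 0.4196, -0.8374, 0.2641], [0.5396, -0.6404, -0.5466, 0.5841], [0.0, 0.0, 0.0, 1.0]]
top 542.3800700755982 318.0302402866842 243.2722718766903 [[0.0192, -0.9998, -0.0039, -0.0735], [-0.9904, -0.0185, -0.137, 0.4634], [0.1369, 0.0065, -0.9906, 1.2655], [0.0, 0.0, 0.0, 1.0]]
```

View pics/scene0.png

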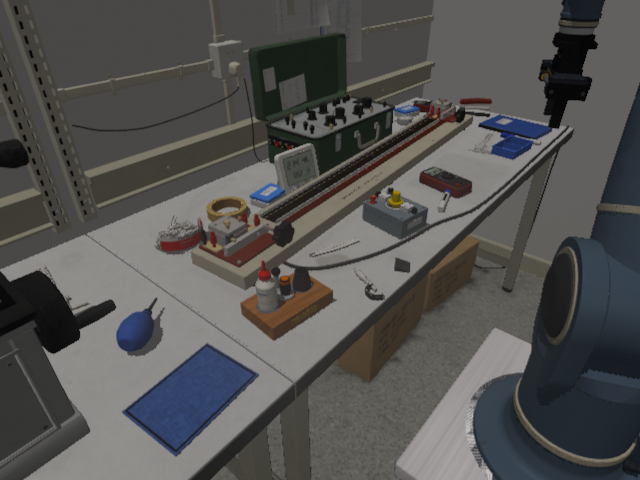

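View pics/top0.png

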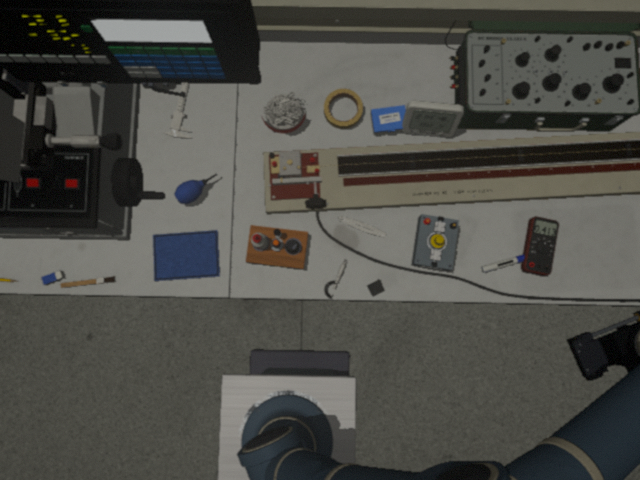

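The top view shows the blue mat at (186,256), the wooden block at (278,247) and the grey unit at (437,243). In the scene view they sit at (192,396), (287,303) and (395,213). Next I'll enlarge these areas.

```bash
python3 - <<'E'
import cv2,numpy as np
t=cv2.imread('pics/top0.png');s=cv2.imread('pics/scene0.png')
r=lambda i,x0,y0,w,h,k:cv2.resize(i[y0:y0+h,x0:x0+w],None,fx=k,fy=k,interpolation=cv2.INTER_CUBIC)
a=np.hstack([r(t,240,218,76,56,5),r(t,406,208,60,70,4)[:280]]) # block 5x, unit 4x
b=np.hstack([r(s,235,255,100,80,4),r(s,358,175,75,64,5)])
w=max(a.shape[1],b.shape[1]);p=lambda i:cv2.copyMakeBorder(i,0,0,0,w-i.shape[1],0)
o=np.vstack([p(a),p(b)]);print(a.shape,b.shape);cv2.imwrite('pics/crop0.png',o)
E
```

```text
(280, 620, 3) (320, 775, 3)
```

View pics/crop0.png

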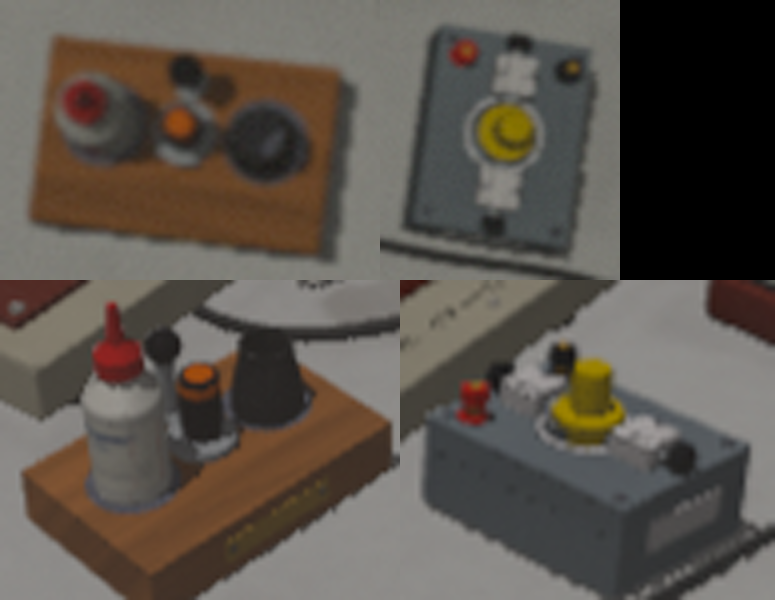

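The enlarged crop shows the block's top corners at crop (55,37), (340,70), (322,250) and (30,215). The unit's corners are at (443,30), (590,48), (570,245) and (416,226), with the plug's ring centred at (505,137). In the scene crop the block corners are at (22,473), (152,572) and (392,425), and the unit's at (425,415), (625,510) and (748,440).

```bash
cat > h.py <<'E'
import numpy as np,pickle,cv2
from scipy.optimize import least_squares
def proj(c,P):
    P=np.atleast_2d(P);q=P@c['camera_from_world'][:3,:3].T+c['camera_from_world'][:3,3]
    return np.c_[c['fx']*q[:,0]/q[:,2]+c['cx'],c['fy']*q[:,1]/q[:,2]+c['cy']]
def ray(c,uv):
    M=c['camera_from_world'];R=M[:3,:3]
    return -R.T@M[:3,3],R.T@np.array([(uv[0]-c['cx'])/c['fx'],(uv[1]-c['cy'])/c['fy'],1])
def onz(c,uv,z):
    o,d=ray(c,uv);return o+d*(z-o[2])/d[2]
def tri(obs):  # [(cam,uv),...]
    f=lambda X:np.concatenate([proj(c,X)[0]-uv for c,uv in obs])
    r=least_squares(f,onz(obs[0][0],obs[0][1],.05));return r.x,np.abs(r.fun).max()
def fitpose(obs,guess): # obs [(cam,uv,local xyz)], -> x,y,dz,yaw
    def f(p):
        C,S=np.cos(p[3]),np.sin(p[3]);r=[]
        for c,uv,l in obs:
            r.append(proj(c,[p[0]+C*l[0]-S*l[1],p[1]+S*l[0]+C*l[1],p[2]+l[2]])[0]-uv)
        return np.concatenate(r)
    r=least_squares(f,guess,loss='soft_l1');return r.x,np.round(r.fun.reshape(-1,2),1)
E
python3 - <<'E'
from h import *
T=pickle.load(open('top0.pkl','rb'));S=pickle.load(open('scene0.pkl','rb'))
tb=lambda x,y:(240+(x-2)/5,218+(y-2)/5); tu=lambda x,y:(406+(x-380-2)/4,208+(y-2)/4)
sb=lambda x,y:(235+(x-2)/4,255+(y-280-2)/4); su=lambda x,y:(358+(x-400-2)/5,175+(y-280-2)/5)
a,b=.045,.07
p,r=fitpose([(T,tb(55,37),(a,b,0)),(T,tb(340,70),(a,-b,0)),(T,tb(322,250),(-a,-b,0)),(T,tb(30,215),(-a,b,0)),(S,sb(22,473),(a,b,0)),(S,sb(152,572),(-a,b,0)),(S,sb(392,425),(-a,-b,0))],[.5,0,.03,0]);print('block',p,r.tolist())
a,b=.06,.045
p,r=fitpose([(T,tu(443,30),(a,b,0)),(T,tu(590,48),(a,-b,0)),(T,tu(570,245),(-a,-b,0)),(T,tu(416,226),(-a,b,0)),(S,su(425,415),(a,b,0)),(S,su(625,510),(-a,b,0)),(S,su(748,440),(-a,-b,0))],[.5,-.35,.05,0]);print('unit',p,r.tolist())
print('cap tip',tri([(T,tb(83,103)),(S,sb(112,305))]),'ref top',tri([(T,tb(181,123)),(S,sb(202,371))]),'ball',tri([(T,tb(186,70)),(S,sb(162,346))]))
print('loupe top',tri([(T,tb(268,140)),(S,sb(265,337))]),'plug top',tri([(T,tu(510,127)),(S,su(592,366))]))
m=[onz(T,q,.003) for q in((153,234),(218,231),(220,276),(155,281))];print('mat',np.round(m,3).tolist(),np.mean(m,0))
m=[onz(S,q,.003) for q in((208,346),(258,377),(178,449),(125,411))];print('matS',np.round(m,3).tolist(),np.mean(m,0))
E
```

```text
block [ 0.45651539  0.0336234   0.02485133 -0.09699506] [[0.1, -0.4], [0.6, -0.4], [-0.3, 0.6], [0.1, 0.8], [0.1, -0.2], [-0.2, 0.8], [-0.4, -0.5]]
unit [ 0.47131529 -0.34413276  0.05086252 -0.1215038 ] [[-0.7, -0.8], [0.4, -0.1], [-0.0, 0.7], [0.2, 0.0], [-0.2, 0.0], [0.2, -0.2], [0.1, 0.3]]
cap tip (array([0.4634106 , 0.07467383, 0.12231174]), np.float64(1.072541850323347)) ref top (array([0.45994509, 0.03287679, 0.06584238]), np.float64(0.3228543029393336)) ball (array([0.48539383, 0.03164176, 0.0664863 ]), np.float64(0.10083578986595398))
loupe top (array([ 0.4554911 , -0.00580125,  0.06411462]), np.float64(0.7754273173864874)) plug top (array([ 0.4704084 , -0.34067062,  0.08494595]), np.float64(0.6858092050945288))
mat [[0.484, 0.341, 0.003], [0.495, 0.182, 0.003], [0.384, 0.172, 0.003], [0.369, 0.329, 0.003]] [0.43291617 0.25578678 0.003     ]
matS [[0.487, 0.189, 0.003], [0.378, 0.18, 0.003], [0.372, 0.326, 0.003], [0.477, 0.341, 0.003]] [0.42847197 0.25901671 0.003     ]
```

Emit:
{"method": "step_arm", "body": {"moves": [[[0.45,0.583,0,0,0,-0.0425,1],[0.45,0.583,0,0,0,-0.0425,1],[0.45,0.583,0,0,0,-0.0425,1],[0.45,0.583,0,0,0,-0.0425,1],[0.45,0.583,0,0,0,-0.0425,1],[0.45,0.583,0,0,0,-0.0425,1],[0.45,0.583,0,0,0,-0.0425,1],[0.45,0.583,0,0,0,-0.0425,1],[0.45,0.583,0,0,0,-0.0425,1],[0.45,0.583,0,0,0,-0.0425,1],[0.45,0.583,0,0,0,-0.0425,1],[0.45,0.583,0,0,0,-0.0425,1],[0,0,0,0,0,0,1],[0,0,0,0,0,0,1]]]}}

```text
clock: 1.27
eef_pos: [0.4725, -0.3428, 0.2014]
tool_rot: [-3.135, 0.184, 0.001]
wrist_force: [-0.5, -0.2, -0.4]
width: 1.001
grip_force: 0.0
```

```bash
cat > look.py <<'E'
import sys,cv2,pickle,numpy as np
from rig import status,imaging
n=sys.argv[1];c=imaging.capture('wrist');cv2.imwrite(f'pics/{n}.png',c['frame'][:,:,::-1]);pickle.dump(c,open(n+'.pkl','wb'))
s=status.sense();print(s['eef_pos'],s['tool_rot'],s['clock']);M=c['camera_from_world'];print('cam',-M[:3,:3].T@M[:3,3],c['fx'],M[2,:3])
E
python3 look.py w1
```

```text
[ 0.47120627 -0.34465531  0.20139882] [ 3.13577350e+00 -1.89238586e-01 -1.47823408e-03] 1.3167
cam [ 0.55511948 -0.35171544  0.38355065] 380.4625885758125 [-0.29366348  0.03577133 -0.95523933]
```

View pics/w1.png

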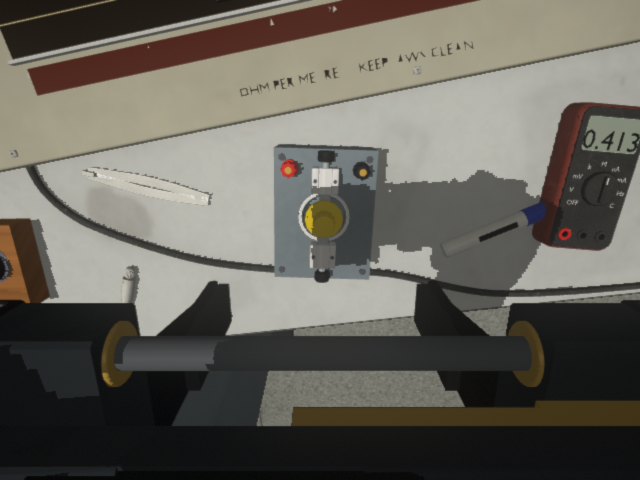

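The wrist view shows the unit upright in the image, with corners near (276,146), (380,149), (371,279) and (275,277) and the plug ring at about (324,219). I'll enlarge it.

```bash
python3 - <<'E'
import cv2
i=cv2.imread('pics/w1.png');cv2.imwrite('pics/w1c.png',cv2.resize(i[138:286,265:391],None,fx=4,fy=4,interpolation=cv2.INTER_CUBIC))
E
```

```text
(no output)
```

View pics/w1c.png

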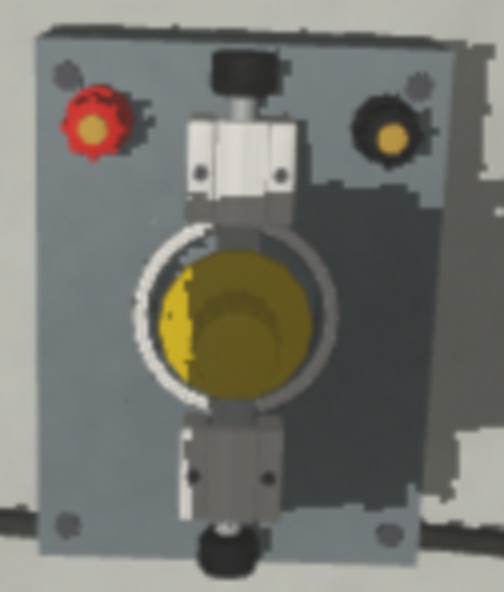

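In the crop the top-face corners are at (36,37), (452,48), (416,565) and (40,555). The ring centre is (235,317), the disc centre (236,325) and the grip top (236,343).

```bash
python3 - <<'E'
from h import *
T=pickle.load(open('top0.pkl','rb'));S=pickle.load(open('scene0.pkl','rb'));W=pickle.load(open('w1.pkl','rb'))
tu=lambda x,y:(406+(x-380-2)/4,208+(y-2)/4); su=lambda x,y:(358+(x-400-2)/5,175+(y-280-2)/5); w=lambda x,y:(265+(x-2)/4,138+(y-2)/4)
a,b=.06,.045
ow=[(W,w(36,37),(a,b,0)),(W,w(452,48),(a,-b,0)),(W,w(416,565),(-a,-b,0)),(W,w(40,555),(-a,b,0)),(W,w(235,317),(0,0,0))]
ot=[(T,tu(443,30),(a,b,0)),(T,tu(590,48),(a,-b,0)),(T,tu(570,245),(-a,-b,0)),(T,tu(416,226),(-a,b,0)),(T,tu(505,137),(0,0,0))]
os=[(S,su(425,415),(a,b,0)),(S,su(625,510),(-a,b,0)),(S,su(748,440),(-a,-b,0))]
for o in(ow,ow+ot,ow+ot+os):print(fitpose(o,[.47,-.34,.05,-.12]))
print('ring z.05',onz(W,w(235,317),.05),'disc top .061',onz(W,w(236,325),.061),'grip top .083',onz(W,w(236,343),.083))
print('grip top tri',tri([(W,w(236,343)),(T,tu(510,127)),(S,su(592,366))]))
E
```

```text
(array([ 0.47277664, -0.34254704,  0.04810938, -0.14517725]), array([[-0.4,  0.1],
       [ 0.2,  0.5],
       [ 0.2, -0.1],
       [-0.2, -0.1],
       [ 0.2, -0.5]]))
(array([ 0.47267306, -0.34278671,  0.04821785, -0.142689  ]), array([[-0.3,  0.4],
       [ 0.3,  0.4],
       [ 0.6, -0. ],
       [ 0.2,  0.1],
       [ 0.4, -0.4],
       [-0.8, -1.5],
       [ 0. , -0. ],
       [-1.5,  0.5],
       [-1. , -0.9],
       [-0.9, -0.6]]))
(array([ 0.47282716, -0.34297298,  0.04974769, -0.14057513]), array([[-0.5,  0.4],
       [ 0.6,  0.2],
       [ 1.2,  0.3],
       [ 0.4,  0.7],
       [ 0.6, -0.2],
       [-0.7, -1.7],
       [ 0.2, -0.3],
       [-1.2,  0.3],
       [-0.8, -1. ],
       [-0.7, -0.7],
       [-1. ,  0.2],
       [-1.4,  0.3],
       [-0.8,  1. ]]))
ring z.05 [ 0.47279252 -0.34240545  0.05      ] disc top .061 [ 0.47369703 -0.34272124  0.061     ] grip top .083 [ 0.47548828 -0.34289676  0.083     ]
grip top tri (array([ 0.47424698, -0.34292218,  0.08070282]), np.float64(1.7481523984025102))
```

Emit:
{"method": "step_arm", "body": {"moves": [[[0.04,0.02,-0.4,0,0,-0.022,0.6],[0,0,-0.4,0,0,0,0.6],[0,0,-0.4,0,0,0,0.6],[0,0,-0.4,0,0,0,0.6],[0,0,-0.4,0,0,0,0.6],[0,0,-0.4,0,0,0,0.6],[0,0,-0.3,0,0,0,0.6],[0,0,-0.2,0,0,0,0.6],[0,0,0,0,0,0,0.6],[0,0,0,0,0,0,0.6]]], "squeeze": 15}}

```text
clock: 2.15
eef_pos: [0.4726, -0.3448, 0.0857]
tool_rot: [3.133, -0.228, -0.0]
wrist_force: [1.1, -0.3, 0.5]
width: 0.597
grip_force: 0.0
```

Emit:
{"method": "step_arm", "body": {"moves": [[[0,0,0,0,0,0,0],[0,0,0,0,0,0,0],[0,0,0,0,0,0,0],[0,0,0,0,0,0,0],[0,0,0,0,0,0,0],[0,0,0,0,0,0,0],[0,0,0,0,0,0,0],[0,0,0,0,0,0,0],[0,0,0,0,0,0,0]]]}}

```text
clock: 2.9
eef_pos: [0.4729, -0.3442, 0.0857]
tool_rot: [3.133, -0.226, -0.0]
wrist_force: [0.4, -0.1, 0.7]
width: 0.033
grip_force: 0.0
```

```bash
python3 look.py w2
```

```text
[ 0.4728947  -0.34423063  0.08575998] [ 3.13337988e+00 -2.26284637e-01  1.54773998e-05] 2.95
cam [ 0.55516336 -0.35516629  0.26796818] 380.4625885758125 [-0.29226831  0.04283341 -0.95537665]
```

View pics/w2.png

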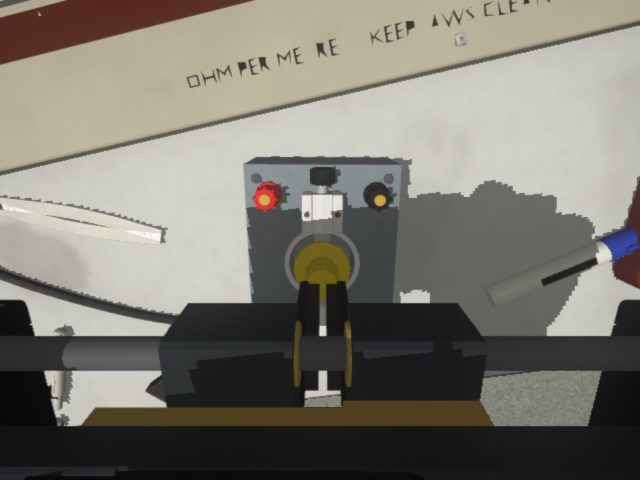

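The fingers closed to nearly zero, tips at about (324,283), with the plug's grip in front at about (322,262). The grasp missed, so I'll work out the offset.

```bash
python3 - <<'E'
from h import *
from scipy.spatial.transform import Rotation as R
W=pickle.load(open('w2.pkl','rb'));W1=pickle.load(open('w1.pkl','rb'))
p=np.array([.4729,-.3442,.0857])
for z in(.0857,.0667):print('tcp axis at',z,proj(W,[p[0],p[1],z]))
for z in(.061,.083):print('plug',z,proj(W,[.473,-.343,z]))
print('fit unit ring z.05 from w2',onz(W,(322,263),.05))
i=cv2.imread('pics/w2.png');cv2.imwrite('pics/w2c.png',cv2.resize(i[210:330,260:390],None,fx=5,fy=5,interpolation=cv2.INTER_CUBIC))
E
```

```text
tcp axis at 0.0857 [[324.3295793 287.1366795]]
tcp axis at 0.0667 [[324.18359885 273.20740773]]
plug 0.061 [[322.08685184 269.58800411]]
plug 0.083 [[322.03471422 285.13012098]]
fit unit ring z.05 from w2 [ 0.47292515 -0.34292152  0.05      ]
```

View pics/w2c.png

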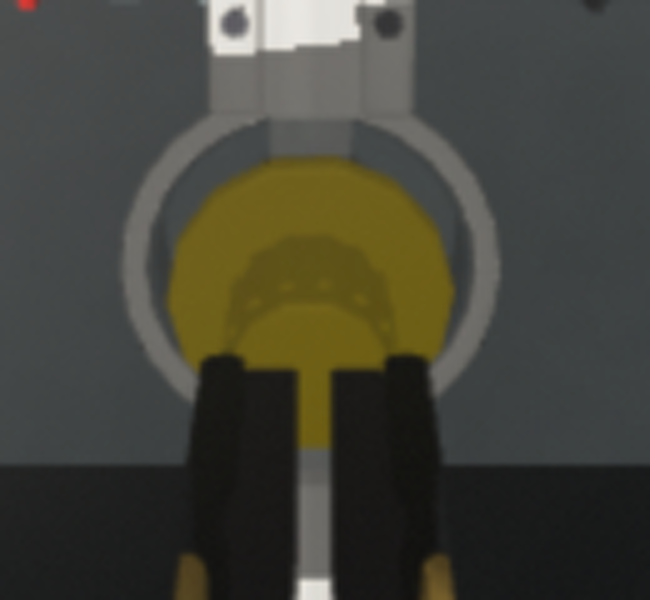

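The plug's position matches the prediction, with its grip top centred at row 285. The fingers cover the plug's top from row 281 on, so their tips seem to be above it, higher than the 19 mm tip reach implies. I'll check this from the scene camera.

```bash
python3 - <<'E'
from h import *
from rig import imaging,status
c=imaging.capture('scene');pickle.dump(c,open('scene1.pkl','wb'))
f=c['frame'][:,:,::-1];cv2.imwrite('pics/s1c.png',cv2.resize(f[120:240,340:450],None,fx=5,fy=5,interpolation=cv2.INTER_CUBIC))
print(status.sense()['eef_pos'],status.sense()['width'],status.sense()['joint_pos'])
for z in(.0667,.0857,.137):print(z,(proj(c,[.4729,-.3442,z])-[340,120])*5+2)
E
```

```text
[ 0.47290563 -0.34422113  0.08575668] 0.011130755544927975 [ 0.61129902  0.44952211 -0.07089227  1.86352151  0.04179176  0.82992924
 -1.19574853]
0.0667 [[274.62474792 391.85426372]]
0.0857 [[278.2160917  354.84274045]]
0.137 [[288.29105733 251.01257337]]
```

View pics/s1c.png

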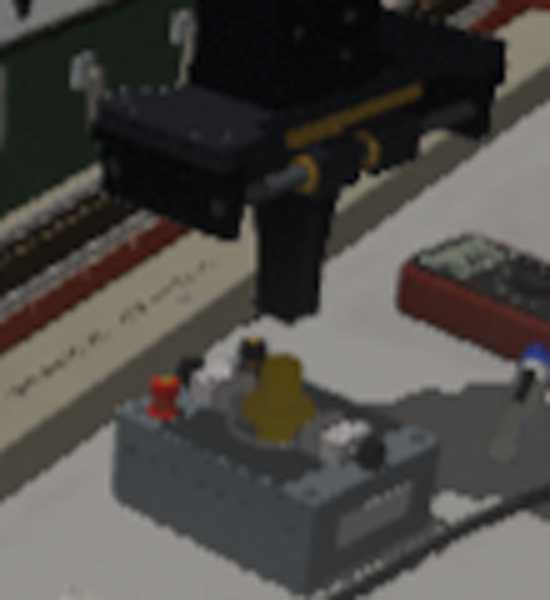

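The tips are at crop (288,315), which is a height of about 0.105 and well over the plug top at row 355. The real fingertips are therefore about 19 mm above the reported TCP rather than 19 mm below it. I'll check where the gripper body starts before lowering.

```bash
python3 - <<'E'
from h import *
c=pickle.load(open('scene1.pkl','rb'))
C,S=np.cos(-.142),np.sin(-.142)
for z in(.137,.156,.175):
  print(z,[((proj(c,[.4729+C*a-S*b,-.3442+S*a+C*b,z])[0]-[340,120])*5+2).round().tolist() for a,b in((.0375,.095),(-.0375,.095),(-.0375,-.095),(-.0375,.0))])
E
```

```text
0.137 [[78.0, 285.0], [208.0, 342.0], [486.0, 219.0], [355.0, 277.0]]
0.156 [[80.0, 244.0], [211.0, 300.0], [492.0, 180.0], [360.0, 237.0]]
0.175 [[81.0, 202.0], [215.0, 257.0], [498.0, 140.0], [364.0, 195.0]]
```

Emit:
{"method": "step_arm", "body": {"moves": [[[0.02,0.03,0,0,0,0,0.6],[0,0,0,0,0,0,0.6],[0,0,0,0,0,0,0.6],[0,0,0,0,0,0,0.6],[0,0,0,0,0,0,0.6],[0,0,0,0,0,0,0.6]]]}}

```text
clock: 3.5
eef_pos: [0.4737, -0.3431, 0.0858]
tool_rot: [3.133, -0.226, 0.0]
wrist_force: [-0.1, -0.7, -0.3]
width: 0.386
grip_force: 0.0
```

The body corners fit z = 0.175, so the whole tool really sits 38 mm higher than `eef_pos` says. I'll use real z = eef z + 0.038. Now I lower to the plug.

Emit:
{"method": "step_arm", "body": {"moves": [[[0,0,0,0,0,0,0.6],[0,0,0,0,0,0,0.6],[0,0,-0.25,0,0,0,0.6],[0,0,-0.25,0,0,0,0.6],[0,0,-0.25,0,0,0,0.6],[0,0,-0.15,0,0,0,0.6],[0,0,-0.1,0,0,0,0.6],[0,0,0,0,0,0,0.6],[0,0,0,0,0,0,0],[0,0,0,0,0,0,0],[0,0,0,0,0,0,0],[0,0,0,0,0,0,0],[0,0,0,0,0,0,0],[0,0,0,0,0,0,0],[0,0,0,0,0,0,0]]]}}

```text
clock: 4.75
eef_pos: [0.4738, -0.3431, 0.0459]
tool_rot: [3.133, -0.226, 0.0]
wrist_force: [-0.3, -0.1, 0.1]
width: 0.198
grip_force: 15.0
```

Emit:
{"method": "step_arm", "body": {"moves": [[[0,0,0.2,0,0,0,0],[0,0,0.4,0,0,0,0],[0,0,0.5,0,0,0,0],[0,0,0.6,0,0,0,0],[0,0,0.6,0,0,0,0],[0,0,0.5,0,0,0,0],[0,0,0.3,0,0,0,0],[0,0,0,0,0,0,0]]], "squeeze": 25}}

```text
clock: 5.42
eef_pos: [0.4754, -0.3441, 0.1731]
tool_rot: [3.13, -0.226, 0.009]
wrist_force: [0.6, 0.7, 0.4]
width: 0.199
grip_force: 25.0
```

Emit:
{"method": "step_arm", "body": {"moves": [[[-0.05,0.5,0,0,0,0.08,0],[-0.055,0.8,0,0,0,0.085,0],[-0.055,0.8,0,0,0,0.085,0],[-0.055,0.8,0,0,0,0.085,0],[-0.055,0.8,0,0,0,0.085,0],[-0.055,0.8,0,0,0,0.085,0],[-0.055,0.8,0,0,0,0.085,0],[-0.055,0.8,0,0,0,0.085,0],[-0.055,0.8,0,0,0,0.085,0],[-0.055,0.8,0,0,0,0.085,0],[-0.055,0.8,0,0,0,0.085,0],[-0.055,0.8,0,0,0,0.085,0],[-0.055,0.8,0,0,0,0.085,0],[-0.055,0.8,0,0,0,0.085,0],[-0.055,0.8,0,0,0,0.085,0],[-0.055,0.8,0,0,0,0.085,0],[-0.055,0.8,0,0,0,0.085,0],[-0.055,0.8,0,0,0,0.085,0],[-0.055,0.8,0,0,0,0.085,0],[0,0,0,0,0,0,0]]]}}

```text
clock: 7.08
eef_pos: [0.4298, 0.2599, 0.1693]
tool_rot: [-2.319, -2.112, -0.004]
wrist_force: [1.2, 1.0, 0.5]
width: 0.198
grip_force: 25.0
```

Emit:
{"method": "step_arm", "body": {"moves": [[[0,0,0,0,0,0,0],[0,0,0,0,0,0,0],[0,0,0,0,0,0,0]]]}}

```text
clock: 7.33
eef_pos: [0.4321, 0.2511, 0.169]
tool_rot: [2.337, 2.099, -0.003]
wrist_force: [0.2, -0.3, -0.3]
width: 0.198
grip_force: 25.0
```

Emit:
{"method": "step_arm", "body": {"moves": [[[0,0.15,-0.4,0,0,0,0],[0,0,-0.6,0,0,0,0],[0,0,-0.6,0,0,0,0],[0,0,-0.6,0,0,0,0],[0,0,-0.5,0,0,0,0],[0,0,-0.4,0,0,0,0],[0,0,-0.3,0,0,0,0],[0,0,-0.2,0,0,0,0],[0,0,-0.1,0,0,0,0],[0,0,0,0,0,0,0],[0,0,0,0,0,0,0]]]}}

```text
clock: 8.25
eef_pos: [0.4326, 0.2591, 0.0223]
tool_rot: [2.335, 2.101, 0.002]
wrist_force: [0.4, -0.0, -0.0]
width: 0.198
grip_force: 25.0
```

Emit:
{"method": "step_arm", "body": {"moves": [[[0,0,-0.06,0,0,0,0],[0,0,-0.06,0,0,0,0],[0,0,0,0,0,0,0]]]}}

```text
clock: 8.5
eef_pos: [0.4322, 0.2589, 0.0171]
tool_rot: [2.335, 2.102, 0.001]
wrist_force: [-0.1, -0.4, -1.2]
width: 0.198
grip_force: 25.0
```

Emit:
{"method": "step_arm", "body": {"moves": [[[0,0,-0.02,0,0,0,0],[0,0,0,0,0,0,0.25],[0,0,0,0,0,0,0.4],[0,0,0,0,0,0,0.5],[0,0,0,0,0,0,0.5],[0,0,0.3,0,0,0,0.5],[0,0,0.6,0,0,0,0.5],[0,0,0.8,0,0,0,0.5],[0,0,0.8,0,0,0,0.6],[0,0,0.8,0,0,0,0.6],[0,0,0.7,0,0,0,0.6],[0,0,0,0,0,0,0.6],[0,0,0,0,0,0,0.6]]]}}

```text
clock: 9.58
eef_pos: [0.433, 0.2597, 0.1786]
tool_rot: [2.334, 2.101, 0.007]
wrist_force: [-0.3, 1.0, -0.8]
width: 0.595
grip_force: 0.0
```

```bash
python3 look.py w3
```

```text
[0.43211951 0.25881655 0.1769716 ] [2.33442978e+00 2.10106793e+00 1.77742112e-03] 9.6333
cam [0.44200466 0.34161922 0.36099862] 380.4625885758125 [-0.02520413 -0.29315067 -0.95573398]
```

View pics/w3.png

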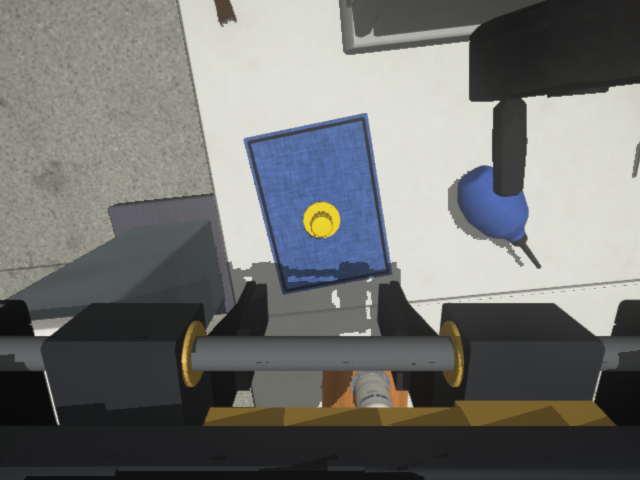

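The wrist view shows the plug standing on the mat at (321,219), with mat corners at (245,139), (366,114), (391,271) and (285,293). Next I look at the block.

Emit:
{"method": "step_arm", "body": {"moves": [[[0.08,-0.65,0,0,0,0,0.7],[0.08,-0.7,0,0,0,0,0.7],[0.08,-0.7,0,0,0,0,0.7],[0.08,-0.7,0,0,0,0,0.7],[0.08,-0.7,0,0,0,0,0.7],[0.08,-0.7,0,0,0,0,0.7],[0.08,-0.7,0,0,0,0,0.7],[0.08,-0.4,0,0,0,0,0.7],[0.08,-0.4,0,0,0,0,0.7],[0,0,0,0,0,0,0.7],[0,0,0,0,0,0,0.7],[0,0,0,0,0,0,0.7]]]}}

```text
clock: 10.63
eef_pos: [0.4601, 0.0341, 0.1755]
tool_rot: [-2.332, -2.102, 0.001]
wrist_force: [0.3, -1.0, -1.1]
width: 0.702
grip_force: 0.0
```

```bash
python3 look.py w4; python3 - <<'E'
from h import *
i=cv2.imread('pics/w4.png');cv2.imwrite('pics/w4c.png',cv2.resize(i[110:300,200:450],None,fx=3,fy=3,interpolation=cv2.INTER_CUBIC))
W=pickle.load(open('w3.pkl','rb'))
m=[onz(W,q,.003) for q in((245,139),(366,114),(391,271),(285,293))];print(np.round(m,3).tolist(),np.mean(m,0),'plug disc',onz(W,(321,219),.031))
E
```

```text
[0.46026963 0.03432634 0.17572889] [-2.33179121e+00 -2.10350903e+00  6.49775082e-04] 10.6833
cam [0.4701238  0.11618134 0.35778407] 380.4625885758125 [-0.03057391 -0.29417717 -0.95526176]
[[0.372, 0.333, 0.003], [0.484, 0.344, 0.003], [0.498, 0.19, 0.003], [0.388, 0.177, 0.003]] [0.43556079 0.26112268 0.003     ] plug disc [0.43398931 0.25857169 0.031     ]
```

View pics/w4c.png

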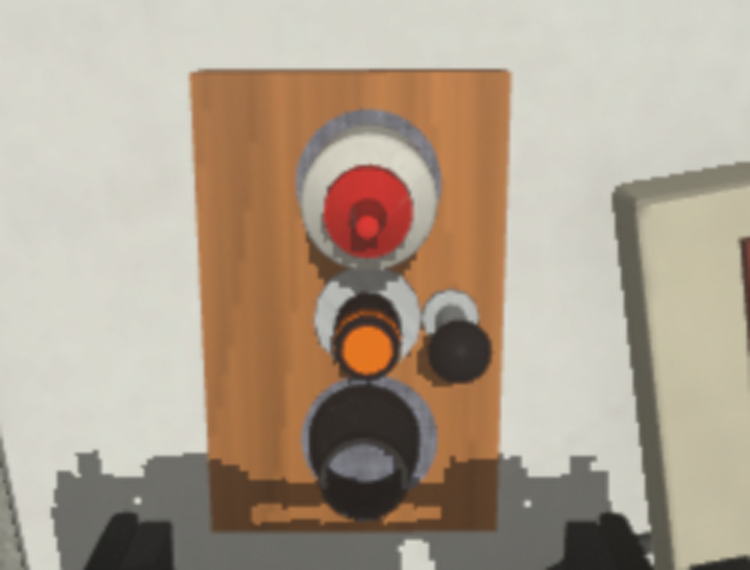

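The crop shows the block corners at (191,72), (510,72), (498,530) and (212,531), with the bottle cap tip at (367,228). The reference top is at (367,351), the ball at (460,350) and the loupe foot at about (370,437).

```bash
python3 - <<'E'
from h import *
W=pickle.load(open('w4.pkl','rb'));T=pickle.load(open('top0.pkl','rb'));S=pickle.load(open('scene0.pkl','rb'))
w=lambda x,y:(200+(x-1)/3,110+(y-1)/3)
tb=lambda x,y:(240+(x-2)/5,218+(y-2)/5);sb=lambda x,y:(235+(x-2)/4,255+(y-280-2)/4)
a,b=.045,.07
ow=[(W,w(191,72),(-a,b,0)),(W,w(510,72),(a,b,0)),(W,w(498,530),(a,-b,0)),(W,w(212,531),(-a,-b,0))]
o2=[(T,tb(55,37),(a,b,0)),(T,tb(340,70),(a,-b,0)),(T,tb(322,250),(-a,-b,0)),(T,tb(30,215),(-a,b,0)),(S,sb(22,473),(a,b,0)),(S,sb(152,572),(-a,b,0)),(S,sb(392,425),(-a,-b,0))]
for o in(ow,ow+o2):
  p,r=fitpose(o,[.456,.034,.028,-.1]);print(p,abs(r).max())
  C,Sn=np.cos(p[3]),np.sin(p[3])
  for n,l in(('ref',(5,0)),('bottle',(5,39)),('loupe',(5,-39))):print(n,p[0]+(C*l[0]-Sn*l[1])/1e3,p[1]+(Sn*l[0]+C*l[1])/1e3)
print('ref top',onz(W,w(367,351),.066),tri([(W,w(367,351)),(T,tb(181,123)),(S,sb(202,371))]),'cap tip',onz(W,w(367,228),.125),tri([(W,w(367,228)),(T,tb(83,103)),(S,sb(112,305))]),'cap rim/loupe foot',onz(W,w(370,437),.028))
E
```

```text
[ 0.45726285  0.03656586  0.02601424 -0.09881611] 0.4
ref 0.4622384561647463 0.036072581368569424
bottle 0.4660860155449301 0.07488232610898171
loupe 0.4583908967845625 -0.002737163371842863
[ 0.45704478  0.0357409   0.02488179 -0.09780543] 1.4
ref 0.4620208885719347 0.0352526551646596
bottle 0.465829221711874 0.07406626873896158
loupe 0.4582125554319953 -0.0035609584096423785
ref top [0.46150771 0.03607609 0.066     ] (array([0.46114303, 0.0348959 , 0.06445133]), np.float64(1.560688207256817)) cap tip [0.46594551 0.0782438  0.125     ] (array([0.4655035 , 0.07696317, 0.1207706 ]), np.float64(1.916688692731583)) cap rim/loupe foot [ 0.45847723 -0.00165401  0.028     ]
```

Emit:
{"method": "step_arm", "body": {"moves": [[[0.15,0.53,0,0,0,0.005,0.7],[0,0.5,0,0,0,0,0.7],[0,0,-0.4,0,0,0,0.7],[0,0,-0.5,0,0,0,0.7],[0,0,-0.5,0,0,0,0.7],[0,0,-0.5,0,0,0,0.7],[0,0,-0.5,0,0,0,0.7],[0,0,-0.4,0,0,0,0.7],[0,0,-0.3,0,0,0,0.7],[0,0,-0.15,0,0,0,0.7],[0,0,0,0,0,0,0.7],[0,0,0,0,0,0,0.7]]], "squeeze": 20}}

```text
clock: 11.68
eef_pos: [0.4669, 0.075, 0.0463]
tool_rot: [-2.328, -2.109, -0.0]
wrist_force: [0.1, 0.3, -0.5]
width: 0.701
grip_force: 0.0
```

```bash
python3 - <<'E'
from h import *
T=pickle.load(open('top0.pkl','rb'));S=pickle.load(open('scene0.pkl','rb'))
print('knob',tri([(T,(316,203)),(S,(284,232))]),'board corner',tri([(T,(266,212)),(S,(232,278))]),onz(T,(266,212),.03))
print('blower nozzle',onz(T,(216,176),.03),'blower',onz(T,(190,191),.03))
E
```

```text
knob (array([ 0.55176317, -0.05929296,  0.07872496]), np.float64(0.46645082517852643)) board corner (array([0.54717389, 0.07116848, 0.04197375]), np.float64(4.505195066172462)) [0.53884858 0.06240947 0.03      ]
blower nozzle [0.62589745 0.18726059 0.03      ] blower [0.58733823 0.2487836  0.03      ]
```

Emit:
{"method": "step_arm", "body": {"moves": [[[0,0,-0.05,0,0,0,0.7],[0,0,0,0,0,0,0.3],[0,0,0,0,0,0,0.3],[0,0,0,0,0,0,0.3],[0,0,0,0,0,0,0.3],[0,0,0,0,0,0,0.3],[0,0,0,0,0,0,0.3],[0,0,0,0,0,0,0.3],[0,0,0,0,0,0,0.3]]]}}

```text
clock: 12.43
eef_pos: [0.4669, 0.0742, 0.0442]
tool_rot: [2.33, 2.108, 0.0]
wrist_force: [0.5, 0.5, 1.6]
width: 0.378
grip_force: 19.9
```

Emit:
{"method": "step_arm", "body": {"moves": [[[0,0,0.2,0,0,0,0.3],[0,0,0.4,0,0,0,0.3],[0,0,0.6,0,0,0,0.3],[0,0,0.6,0,0,0,0.3],[0,0,0.45,0,0,0,0.3],[-0.08,0.3,0,0,0,0,0.3],[-0.11,0.6,0,0,0,0,0.3],[-0.11,0.7,0,0,0,0,0.3],[-0.11,0.8,0,0,0,0,0.3],[-0.11,0.8,0,0,0,0,0.3],[-0.11,0.8,0,0,0,0,0.3],[-0.11,0.7,0,0,0,0,0.3],[-0.11,0.6,0,0,0,0,0.3],[-0.08,0.4,0,0,0,0,0.3],[-0.04,0.3,0,0,0,0,0.3],[0,0,0,0,0,0,0.3],[0,0,0,0,0,0,0.3],[0,0,0,0,0,0,0.3]]]}}

```text
clock: 13.93
eef_pos: [0.4286, 0.3125, 0.134]
tool_rot: [2.331, 2.105, -0.002]
wrist_force: [-0.8, -0.5, -1.3]
width: 0.376
grip_force: 19.9
```

Emit:
{"method": "step_arm", "body": {"moves": [[[0,0.06,-0.3,0,0,0,0.3],[0,0,-0.5,0,0,0,0.3],[0,0,-0.5,0,0,0,0.3],[0,0,-0.5,0,0,0,0.3],[0,0,-0.4,0,0,0,0.3],[0,0,-0.3,0,0,0,0.3],[0,0,-0.2,0,0,0,0.3],[0,0,0,0,0,0,0.3],[0,0,0,0,0,0,0.3]]]}}

```text
clock: 14.68
eef_pos: [0.4282, 0.3165, 0.0261]
tool_rot: [-2.33, -2.107, 0.0]
wrist_force: [-0.4, 0.4, -0.1]
width: 0.372
grip_force: 19.9
```

Emit:
{"method": "step_arm", "body": {"moves": [[[0,0,-0.08,0,0,0,0.3],[0,0,-0.06,0,0,0,0.3],[0,0,0,0,0,0,0.3],[0,0,0,0,0,0,0.3]]]}}

```text
clock: 15.02
eef_pos: [0.4283, 0.3167, 0.0209]
tool_rot: [2.33, 2.108, 0.001]
wrist_force: [-1.2, 0.0, -1.4]
width: 0.374
grip_force: 19.9
```

Emit:
{"method": "step_arm", "body": {"moves": [[[0,0,-0.04,0,0,0,0.3],[0,0,0,0,0,0,0.45],[0,0,0,0,0,0,0.6],[0,0,0,0,0,0,0.7],[0,0,0,0,0,0,0.7],[0,0,0.3,0,0,0,0.7],[0,0,0.5,0,0,0,0.7],[0,0,0.6,0,0,0,0.7],[0,0,0.6,0,0,0,0.7],[0,0,0.6,0,0,0,0.7],[0,0,0.4,0,0,0,0.7],[0,0,0,0,0,0,0.7]]]}}

```text
clock: 16.02
eef_pos: [0.4299, 0.3186, 0.1435]
tool_rot: [2.329, 2.107, 0.012]
wrist_force: [0.3, 0.2, -0.1]
width: 0.699
grip_force: 0.0
```

Emit:
{"method": "step_arm", "body": {"moves": [[[0.05,-0.4,0,0,0,0.01,0.7],[0.07,-0.8,0,0,0,0.01,0.7],[0.07,-0.8,0,0,0,0.01,0.7],[0.07,-0.8,0,0,0,0.01,0.7],[0.07,-0.8,0,0,0,0.01,0.7],[0.07,-0.8,0,0,0,0.01,0.7],[0.07,-0.8,0,0,0,0.01,0.7],[0.07,-0.8,0,0,0,0.01,0.7],[0.07,-0.8,0,0,0,0.01,0.7],[0.07,-0.6,0,0,0,0.01,0.7],[0.07,-0.37,0,0,0,0,0.7],[0,0,0,0,0,0,0.7],[0,0,0,0,0,0,0.7],[0,0,0,0,0,0,0.7]]]}}

```text
clock: 17.18
eef_pos: [0.4578, 0.0071, 0.139]
tool_rot: [-2.219, -2.223, -0.001]
wrist_force: [-0.8, -0.0, 0.6]
width: 0.701
grip_force: 0.0
```

```bash
python3 look.py w5; python3 - <<'E'
import cv2
from rig import imaging
i=cv2.imread('pics/w5.png');t=imaging.capture('scene')['frame'][:,:,::-1]
a=cv2.resize(i[60:400,160:480],None,fx=1.2,fy=1.2);b=cv2.resize(t[200:450,100:340],(392,408))
import numpy as np
cv2.imwrite('pics/w5c.png',np.hstack([a,b]))
E
```

```text
[0.45779268 0.00734695 0.13900097] [-2.21836352e+00 -2.22377826e+00 -5.93747303e-04] 17.2333
cam [0.45889938 0.08963725 0.32122753] 380.4625885758125 [ 0.00195652 -0.29576533 -0.95525862]
```

View pics/w5c.png

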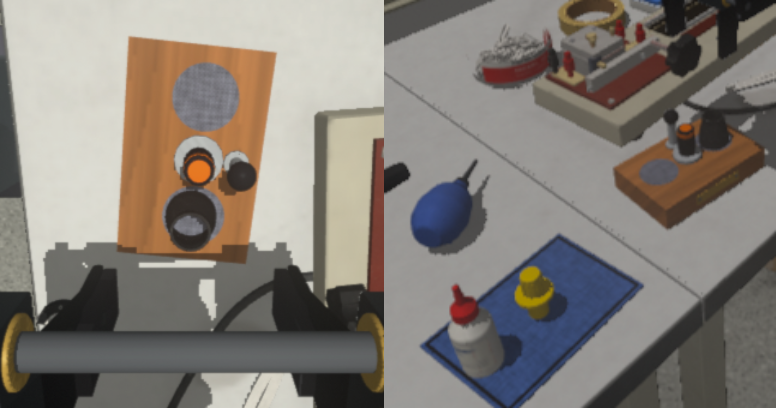

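The left crop shows the bare felt disc at (205,97) and the loupe at (190,220). In the right crop the bottle and plug stand upright on the mat. Next I lower over the loupe.

Emit:
{"method": "step_arm", "body": {"moves": [[[0.01,-0.24,-0.3,0,0,0,0.7],[0,0,-0.5,0,0,0,0.7],[0,0,-0.5,0,0,0,0.7],[0,0,-0.5,0,0,0,0.7],[0,0,-0.5,0,0,0,0.7],[0,0,-0.4,0,0,0,0.7],[0,0,-0.2,0,0,0,0.7],[0,0,0,0,0,0,0.7],[0,0,0,0,0,0,0.7]]]}}

```text
clock: 18.03
eef_pos: [0.4586, -0.003, 0.0232]
tool_rot: [-2.22, -2.223, -0.0]
wrist_force: [0.5, 0.4, -0.9]
width: 0.7
grip_force: 0.0
```

Emit:
{"method": "step_arm", "body": {"moves": [[[0,0,-0.12,0,0,0,0.7],[0,0,-0.1,0,0,0,0.7],[0,0,0,0,0,0,0.7],[0,0,0,0,0,0,0.25],[0,0,0,0,0,0,0.25],[0,0,0,0,0,0,0.25],[0,0,0,0,0,0,0.25],[0,0,0,0,0,0,0.25],[0,0,0,0,0,0,0.25],[0,0,0,0,0,0,0.25],[0,0,0,0,0,0,0.25]]]}}

```text
clock: 18.95
eef_pos: [0.4583, -0.0039, 0.0142]
tool_rot: [-2.221, -2.221, 0.001]
wrist_force: [-0.9, 0.2, 2.1]
width: 0.353
grip_force: 20.0
```

Emit:
{"method": "step_arm", "body": {"moves": [[[0,0,0.1,0,0,0,0.25],[0,0,0.3,0,0,0,0.25],[0,0,0.5,0,0,0,0.25],[0,0,0.6,0,0,0,0.25],[0,0,0.4,0,0,0,0.25],[0,0.3,0,0,0,0,0.25],[-0.07,0.6,0,0,0,0,0.25],[-0.08,0.7,0,0,0,0,0.25],[-0.08,0.8,0,0,0,0,0.25],[-0.08,0.8,0,0,0,0,0.25],[-0.08,0.7,0,0,0,0,0.25],[-0.07,0.6,0,0,0,0,0.25],[-0.04,0.4,0,0,0,0,0.25],[0,0.3,0,0,0,0,0.25],[0,0,0,0,0,0,0.25],[0,0,0,0,0,0,0.25],[0,0,0,0,0,0,0.25]]]}}

```text
clock: 20.37
eef_pos: [0.4386, 0.203, 0.09]
tool_rot: [2.222, 2.22, -0.001]
wrist_force: [-0.0, 0.1, -0.7]
width: 0.358
grip_force: 19.9
```

Emit:
{"method": "step_arm", "body": {"moves": [[[0,0.05,-0.3,0,0,0,0.25],[0,0,-0.5,0,0,0,0.25],[0,0,-0.5,0,0,0,0.25],[0,0,-0.4,0,0,0,0.25],[0,0,-0.3,0,0,0,0.25],[0,0,-0.2,0,0,0,0.25],[0,0,-0.1,0,0,0,0.25],[0,0,-0.06,0,0,0,0.25],[0,0,0,0,0,0,0.25],[0,0,0,0,0,0,0.25]]]}}

```text
clock: 21.2
eef_pos: [0.439, 0.2064, -0.0037]
tool_rot: [2.221, 2.221, 0.002]
wrist_force: [0.1, 0.0, -0.1]
width: 0.352
grip_force: 19.9
```

Emit:
{"method": "step_arm", "body": {"moves": [[[0,0,-0.07,0,0,0,0.25],[0,0,-0.05,0,0,0,0.25],[0,0,-0.04,0,0,0,0.25],[0,0,0,0,0,0,0.25],[0,0,0,0,0,0,0.25]]]}}

```text
clock: 21.62
eef_pos: [0.4385, 0.2062, -0.0106]
tool_rot: [2.221, 2.222, 0.0]
wrist_force: [0.1, 0.3, -0.9]
width: 0.358
grip_force: 19.9
```

Emit:
{"method": "step_arm", "body": {"moves": [[[0,0,-0.02,0,0,0,0.25],[0,0,0,0,0,0,0.45],[0,0,0,0,0,0,0.6],[0,0,0,0,0,0,0.7],[0,0,0,0,0,0,0.7],[0,0,0.3,0,0,0,0.7],[0,0,0.6,0,0,0,0.7],[0,0,0.8,0,0,0,0.7],[0,0,0.8,0,0,0,0.7],[0,0,0.8,0,0,0,0.7],[0,0,0.8,0,0,0,0.7],[0,0,0,0,0,0,0.7]]]}}

```text
clock: 22.62
eef_pos: [0.4419, 0.2088, 0.1592]
tool_rot: [2.218, 2.218, 0.018]
wrist_force: [0.8, 0.6, 0.5]
width: 0.701
grip_force: 0.0
```

Emit:
{"method": "step_arm", "body": {"moves": [[[0.04,-0.305,0,0,0,-0.119,0.7],[0.04,-0.305,0,0,0,-0.119,0.7],[0.04,-0.305,0,0,0,-0.119,0.7],[0.04,-0.305,0,0,0,-0.119,0.7],[0.04,-0.305,0,0,0,-0.119,0.7],[0.04,-0.305,0,0,0,-0.119,0.7],[0.04,-0.305,0,0,0,-0.119,0.7],[0.04,-0.305,0,0,0,-0.119,0.7],[0.04,-0.305,0,0,0,-0.119,0.7],[0.04,-0.305,0,0,0,-0.119,0.7],[0.04,-0.305,0,0,0,-0.119,0.7],[0.04,-0.305,0,0,0,-0.119,0.7],[0.04,-0.305,0,0,0,-0.119,0.7],[0.04,-0.305,0,0,0,-0.119,0.7],[0,0,0,0,0,0,0.7],[0,0,0,0,0,0,0.7],[0,0,0,0,0,0,0.7]]]}}

```text
clock: 24.03
eef_pos: [0.4607, 0.0363, 0.1528]
tool_rot: [-3.138, 0.144, -0.0]
wrist_force: [0.5, -0.4, -0.3]
width: 0.702
grip_force: 0.0
```

```bash
python3 look.py w6; python3 - <<'E'
import cv2,numpy as np
from rig import imaging
i=cv2.imread('pics/w6.png');t=imaging.capture('scene')['frame'][:,:,::-1]
a=cv2.resize(i[140:300,220:420],None,fx=2.5,fy=2.5,interpolation=cv2.INTER_CUBIC);b=cv2.resize(t[250:450,110:270],(300,400))
cv2.imwrite('pics/w6c.png',np.hstack([a,b]))
E
```

```text
[0.46073426 0.03644549 0.15270427] [-3.13782316e+00  1.43874953e-01 -1.58695782e-04] 24.0833
cam [0.54343753 0.02955922 0.33494133] 380.4625885758125 [-0.29399984  0.02788307 -0.95539868]
```

View pics/w6c.png

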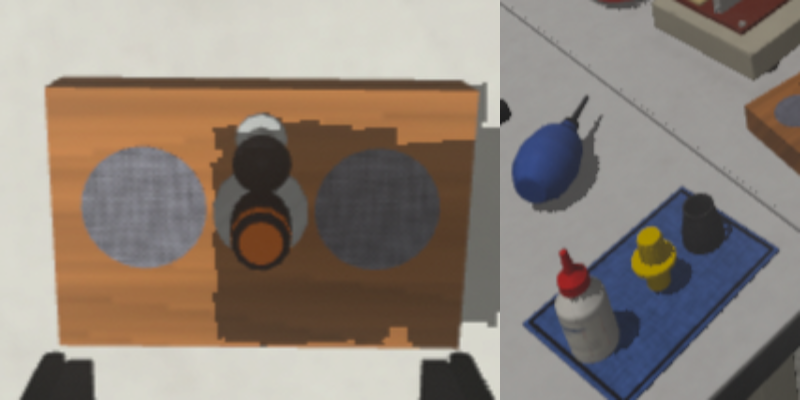

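All three objects stand on the mat. In the crop the felt discs are at (144,207) and (377,208), the reference flange is at about (261,208) and its top at (260,245).

```bash
python3 - <<'E'
from h import *
W=pickle.load(open('w6.pkl','rb'));w=lambda x,y:(220+(x-.75)/2.5,140+(y-.75)/2.5)
a,b=onz(W,w(144,207),.028),onz(W,w(377,208),.028);print(a,b,(a+b)/2,np.arctan2(-(a-b)[0],(a-b)[1]),np.linalg.norm(a-b))
print('top',onz(W,w(260,245),.066))
E
```

```text
[0.46621378 0.07466744 0.028     ] [ 0.45882235 -0.00268903  0.028     ] [0.46251807 0.0359892  0.028     ] -0.09526103770482137 0.07770879073170521
top [0.46113258 0.03637059 0.066     ]
```

Emit:
{"method": "step_arm", "body": {"moves": [[[0.03,-0.01,-0.3,0,0,-0.004,0.5],[0,0,-0.5,0,0,0,0.5],[0,0,-0.5,0,0,0,0.5],[0,0,-0.5,0,0,0,0.5],[0,0,-0.5,0,0,0,0.5],[0,0,-0.4,0,0,0,0.5],[0,0,-0.2,0,0,0,0.5],[0,0,-0.1,0,0,0,0.5],[0,0,0,0,0,0,0.5],[0,0,0,0,0,0,0.5]]], "squeeze": 45}}

```text
clock: 24.97
eef_pos: [0.4627, 0.0353, 0.0331]
tool_rot: [-3.138, 0.155, -0.002]
wrist_force: [0.1, -0.0, 0.2]
width: 0.499
grip_force: 0.0
```

Emit:
{"method": "step_arm", "body": {"moves": [[[0,0,-0.12,0,0,0,0.5],[0,0,-0.09,0,0,0,0.5],[0,0,0,0,0,0,0.5],[0,0,0,0,0,0,0],[0,0,0,0,0,0,0],[0,0,0,0,0,0,0],[0,0,0,0,0,0,0],[0,0,0,0,0,0,0],[0,0,0,0,0,0,0],[0,0,0,0,0,0,0]]]}}

```text
clock: 25.8
eef_pos: [0.4621, 0.035, 0.0243]
tool_rot: [3.138, -0.156, 0.0]
wrist_force: [-0.3, -0.5, 0.8]
width: 0.193
grip_force: 45.0
```

Emit:
{"method": "step_arm", "body": {"moves": [[[0,0,0.15,0,0,0,0],[0,0,0.25,0,0,0,0],[0,0,0.4,0,0,0,0],[0,0,0.5,0,0,0,0],[0,0,0.5,0,0,0,0],[0,0,0.4,0,0,0,0],[0,0,0.3,0,0,0,0],[0,0,0,0,0,0,0]]]}}

```text
clock: 26.47
eef_pos: [0.464, 0.0353, 0.1273]
tool_rot: [-3.137, 0.156, -0.01]
wrist_force: [0.0, 0.6, -1.3]
width: 0.192
grip_force: 45.0
```

Emit:
{"method": "step_arm", "body": {"moves": [[[0,-0.3,0,0,0,0,0],[0.02,-0.6,0,0,0,-0.004,0],[0.02,-0.7,0,0,0,-0.004,0],[0.02,-0.7,0,0,0,-0.004,0],[0.02,-0.7,0,0,0,-0.004,0],[0.02,-0.7,0,0,0,-0.004,0],[0.02,-0.7,0,0,0,-0.004,0],[0.02,-0.7,0,0,0,-0.004,0],[0.02,-0.7,0,0,0,-0.004,0],[0.02,-0.7,0,0,0,-0.004,0],[0.02,-0.7,0,0,0,-0.004,0],[0.02,-0.7,0,0,0,-0.004,0],[0.02,-0.7,0,0,0,0,0],[0.02,-0.5,0,0,0,0,0],[0.02,-0.35,0,0,0,0,0],[0,0,0,0,0,0,0],[0,0,0,0,0,0,0],[0,0,0,0,0,0,0],[0,0,0,0,0,0,0]]]}}

```text
clock: 28.05
eef_pos: [0.4736, -0.3409, 0.124]
tool_rot: [-3.133, 0.22, 0.001]
wrist_force: [-0.1, 0.4, -1.9]
width: 0.196
grip_force: 45.0
```

```bash
python3 look.py w7; python3 - <<'E'
import cv2
i=cv2.imread('pics/w7.png');cv2.imwrite('pics/w7c.png',cv2.resize(i[150:350,240:410],None,fx=3,fy=3,interpolation=cv2.INTER_CUBIC))
E
```

```text
[ 0.47367001 -0.34115107  0.12415674] [-3.13301680e+00  2.20651055e-01  2.60750604e-04] 28.1
cam [ 0.55599893 -0.35179196  0.30620512] 380.4625885758125 [-0.29268196  0.04293564 -0.95524542]
```

View pics/w7c.png

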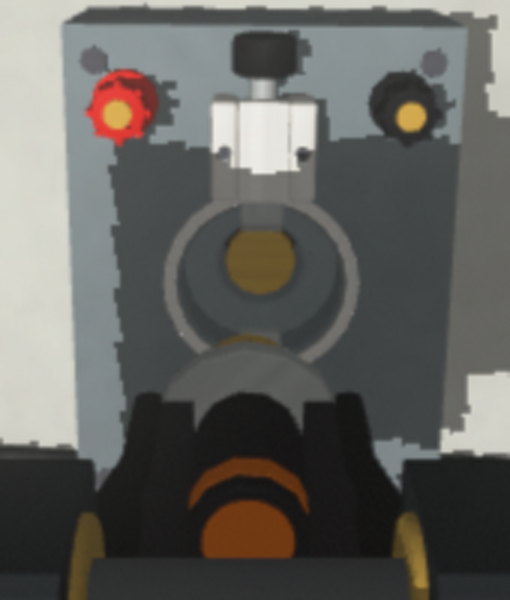

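The ring centre is at about crop (261,282). The held reference's top is centred at column 248.5 with its far edge at row 500, and its flange spans columns 160 to 340.

```bash
python3 - <<'E'
from h import *
W=pickle.load(open('w7.pkl','rb'));w=lambda x,y:(240+(x-1)/3,150+(y-1)/3);inv=lambda p:(np.array(p)-[240,150])*3+1
print('ring',onz(W,w(261,282),.05))
a=np.linspace(0,2*np.pi,73)
def circ(x,y,z,r):
    q=inv(proj(W,np.c_[x+r*np.cos(a),y+r*np.sin(a),0*a+z]));return q.min(0).round(),q.max(0).round()
print('ring pred',circ(.473,-.343,.05,.0205),circ(.473,-.343,.05,.019))
x,y,u=.4737,-.3411,.1039
for x in(.4717,.4737,.4757):print(x,'top',circ(x,y,u+.062,.009),'flange top',circ(x,y,u+.029,.016),'flange bot',circ(x,y,u+.024,.016),'foot',circ(x,y,u,.009),circ(x,y,u,.008))
E
```

```text
ring [ 0.47321501 -0.34275259  0.05      ]
ring pred (array([175., 198.]), array([349., 363.])) (array([182., 205.]), array([343., 358.]))
0.4717 top (array([194., 493.]), array([323., 607.])) flange top (array([161., 356.]), array([353., 530.])) flange bot (array([163., 345.]), array([350., 515.])) foot (array([209., 334.]), array([303., 421.])) (array([214., 339.]), array([298., 416.]))
0.4737 top (array([192., 480.]), array([321., 594.])) flange top (array([159., 345.]), array([351., 520.])) flange bot (array([161., 334.]), array([349., 505.])) foot (array([207., 324.]), array([302., 411.])) (array([213., 329.]), array([297., 407.]))
0.4757 top (array([189., 467.]), array([319., 582.])) flange top (array([157., 333.]), array([350., 509.])) flange bot (array([160., 323.]), array([348., 495.])) foot (array([206., 314.]), array([300., 402.])) (array([211., 319.]), array([295., 397.]))
```

Emit:
{"method": "step_arm", "body": {"moves": [[[0,-0.045,-0.2,0,0,0,0],[0,0,-0.3,0,0,0,0],[0,0,-0.3,0,0,0,0],[0,0,-0.3,0,0,0,0],[0,0,-0.2,0,0,0,0],[0,0,-0.15,0,0,0,0],[0,0,-0.1,0,0,0,0],[0,0,0,0,0,0,0],[0,0,0,0,0,0,0]]], "squeeze": 55}}

```text
clock: 28.85
eef_pos: [0.4734, -0.3449, 0.0621]
tool_rot: [3.133, -0.225, 0.0]
wrist_force: [0.1, -0.4, -1.5]
width: 0.193
grip_force: 55.0
```

Emit:
{"method": "step_arm", "body": {"moves": [[[0,0,0,0,0,0,0],[0,0,0,0,0,0,0],[0,0,0,0,0,0,0]]]}}

```text
clock: 29.1
eef_pos: [0.4736, -0.3451, 0.0627]
tool_rot: [3.133, -0.225, 0.002]
wrist_force: [0.2, 0.2, -1.7]
width: 0.193
grip_force: 55.0
```

```bash
python3 look.py w8; python3 - <<'E'
from h import *
i=cv2.imread('pics/w8.png')
W=pickle.load(open('w8.pkl','rb'))
a=np.linspace(0,2*np.pi,73);c=i[200:340,260:390].copy();c=cv2.resize(c,None,fx=4,fy=4,interpolation=cv2.INTER_CUBIC)
def dr(x,y,z,r,col):
    q=((proj(W,np.c_[x+r*np.cos(a),y+r*np.sin(a),0*a+z])-[260,200])*4+1.5).round().astype(np.int32);cv2.polylines(c,[q],True,col,1)
dr(.473,-.343,.05,.019,(0,255,0));u=.0621-.0203;dr(.473,-.343,u+.029,.016,(255,255,0));dr(.473,-.343,u+.062,.009,(255,0,255))
cv2.imwrite('pics/w8c.png',c)
E
```

```text
[ 0.47356184 -0.34501125  0.0626372 ] [ 3.13300801e+00 -2.24707792e-01  1.29700589e-03] 29.15
cam [ 0.55573661 -0.3558255   0.2450293 ] 380.4625885758125 [-0.2913873   0.04195267 -0.95568479]
```

View pics/w8c.png

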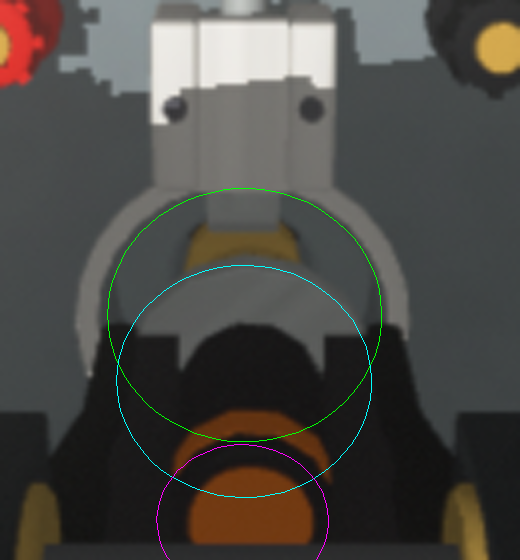

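The overlay shows the flange and grip top about 8 px, roughly 1 mm, right of the socket centre line (column 243.5), and the x position fits. I'll correct y by 1 mm and start inserting.

Emit:
{"method": "step_arm", "body": {"moves": [[[-0.01,0.025,0,0,0,0,0],[0,0,-0.1,0,0,0,0],[0,0,-0.1,0,0,0,0],[0,0,-0.1,0,0,0,0],[0,0,0,0,0,0,0],[0,0,0,0,0,0,0]]]}}

```text
clock: 29.65
eef_pos: [0.473, -0.3438, 0.0502]
tool_rot: [-3.134, 0.225, 0.0]
wrist_force: [-0.9, -0.3, 1.2]
width: 0.195
grip_force: 55.0
```

Emit:
{"method": "step_arm", "body": {"moves": [[[0,0,-0.08,0,0,0,0],[0,0,-0.08,0,0,0,0],[0,0,-0.06,0,0,0,0],[0,0,0,0,0,0,0],[0,0,0,0,0,0,0]]]}}

```text
clock: 30.07
eef_pos: [0.4738, -0.3443, 0.0421]
tool_rot: [3.133, -0.225, 0.003]
wrist_force: [0.5, 0.2, 5.6]
width: 0.189
grip_force: 55.0
```

Emit:
{"method": "step_arm", "body": {"moves": [[[0,0,-0.08,0,0,0,0],[0,0,-0.08,0,0,0,0],[0,0,-0.06,0,0,0,0],[0,0,0,0,0,0,0],[0,0,0,0,0,0,0]]]}}

```text
clock: 30.48
eef_pos: [0.4739, -0.3443, 0.0332]
tool_rot: [3.133, -0.225, 0.003]
wrist_force: [-0.1, 0.9, 6.0]
width: 0.188
grip_force: 55.0
```

Emit:
{"method": "step_arm", "body": {"moves": [[[0,0,-0.03,0,0,0,0],[0,0,0,0,0,0,0],[0,0,0,0,0,0,0]]]}}

```text
clock: 30.73
eef_pos: [0.4739, -0.3443, 0.0322]
tool_rot: [3.133, -0.225, 0.003]
wrist_force: [-0.6, -0.2, 7.0]
width: 0.193
grip_force: 55.0
```

Emit:
{"method": "step_arm", "body": {"moves": [[[0,0,0.06,0,0,0,0],[0,0,0.07,0,0,0,0],[0,0,0,0,0,0,0],[0,0,0,0,0,0,0]]]}}

```text
clock: 31.07
eef_pos: [0.4738, -0.3443, 0.0374]
tool_rot: [3.132, -0.225, 0.003]
wrist_force: [0.0, 1.1, 5.2]
width: 0.192
grip_force: 55.0
```

Emit:
{"method": "step_arm", "body": {"moves": [[[0,0,0.04,0,0,0,0],[0,0,0,0,0,0,0],[0,0,0,0,0,0,0]]]}}

```text
clock: 31.32
eef_pos: [0.4736, -0.3442, 0.0379]
tool_rot: [3.133, -0.225, 0.002]
wrist_force: [2.9, -2.0, -2.6]
width: 0.192
grip_force: 55.0
```

It's latched: pulling up 1.6 mm moved it only 0.5 mm and the force reversed. I unload and release.

Emit:
{"method": "step_arm", "body": {"moves": [[[0,0,-0.03,0,0,0,0],[0,0,0,0,0,0,0],[0,0,0,0,0,0,0.3],[0,0,0,0,0,0,0.45],[0,0,0,0,0,0,0.5],[0,0,0,0,0,0,0.5],[0,0,0,0,0,0,0.5],[0,0,0.3,0,0,0,0.5],[0,0,0.5,0,0,0,0.5],[0,0,0.6,0,0,0,0.5],[0,0,0.6,0,0,0,0.5],[0,0,0.6,0,0,0,0.5],[0,0,0.4,0,0,0,0.5],[0,0,0,0,0,0,0.5],[0,0,0,0,0,0,0.5],[0,0,0,0,0,0,0.5]]]}}

```text
clock: 32.65
eef_pos: [0.4722, -0.3434, 0.1564]
tool_rot: [-3.133, 0.225, 0.002]
wrist_force: [0.4, 0.3, -0.6]
width: 0.499
grip_force: 0.0
```

```bash
python3 look.py w9; python3 - <<'E'
from h import *
from rig import imaging
S=imaging.capture('scene');pickle.dump(S,open('scene9.pkl','rb'));W=pickle.load(open('w9.pkl','rb'))
def orange(c,box):
    h=cv2.cvtColor(c['frame'],cv2.COLOR_RGB2HSV);m=cv2.inRange(h,(5,150,60),(14,255,255));k=np.zeros_like(m);x,y=box;k[y-30:y+30,x-30:x+30]=1;m=m*k
    n,l,s,ce=cv2.connectedComponentsWithStats(m);return [(s[i].tolist(),ce[i].round(1).tolist()) for i in range(1,n) if s[i,4]>5]
for n,c in(('w',W),('s',S)):
    q=proj(c,[.473,-.343,.0795])[0];print(n,'latched top pred',q,'flange-off(-27) pred',proj(c,[.473,-.343,.085])[0]);print(orange(c,q.astype(int)))
E
```

```text
[ 0.47195859 -0.34331244  0.15585996] [-3.13248688  0.22468732  0.00342079] 32.7
cam [ 0.55469722 -0.3544249   0.33850807] 380.4625885758125 [-0.29349099  0.04323848 -0.95498349]Traceback (most recent call last):
  File "<stdin>", line 3, in <module>
FileNotFoundError: [Errno 2] No such file or directory: 'scene9.pkl'
```

```bash
python3 - <<'E'
from h import *
from rig import imaging
S=imaging.capture('scene');W=pickle.load(open('w9.pkl','rb'))
def orange(c,box):
    h=cv2.cvtColor(c['frame'],cv2.COLOR_RGB2HSV);m=cv2.inRange(h,(5,150,60),(14,255,255));k=np.zeros_like(m);x,y=box;k[y-30:y+30,x-30:x+30]=1;m=m*k
    n,l,s,ce=cv2.connectedComponentsWithStats(m);return [(s[i].tolist(),ce[i].round(1).tolist()) for i in range(1,n) if s[i,4]>5]
for n,c in(('w',W),('s',S)):
    q=proj(c,[.473,-.343,.0795])[0];print(n,'latched',q,'unlatched(plunger up)',proj(c,[.473,-.343,.095])[0]);print(orange(c,q.astype(int)))
E
```

```text
w latched [323.19460105 241.12480585] unlatched(plunger up) [323.21715614 248.08801289]
[([314, 226, 20, 6, 29], [323.7, 228.3]), ([315, 233, 18, 17, 239], [323.3, 240.9])]
s latched [394.68835305 193.17035221] unlatched(plunger up) [395.27905724 187.05647892]
[([368, 163, 11, 5, 18], [373.4, 165.2]), ([394, 193, 5, 2, 7], [396.1, 193.3]), ([393, 196, 6, 2, 11], [395.7, 196.5]), ([371, 200, 3, 2, 6], [372.0, 200.5])]
```

Seen from the wrist, the reference top is at (323.3,240.9) against a predicted (323.2,241.1), so it is latched and straight. Next I fetch the bottle.

Emit:
{"method": "step_arm", "body": {"moves": [[[-0.03,0.4,0,0,0,0.05,0.6],[-0.055,0.8,0,0,0,0.09,0.7],[-0.055,0.8,0,0,0,0.09,0.7],[-0.055,0.8,0,0,0,0.09,0.7],[-0.055,0.8,0,0,0,0.09,0.7],[-0.055,0.8,0,0,0,0.09,0.7],[-0.055,0.8,0,0,0,0.09,0.7],[-0.055,0.8,0,0,0,0.09,0.7],[-0.055,0.8,0,0,0,0.09,0.7],[-0.055,0.8,0,0,0,0.09,0.7],[-0.055,0.8,0,0,0,0.09,0.7],[-0.055,0.8,0,0,0,0.09,0.7],[-0.055,0.8,0,0,0,0.09,0.7],[-0.055,0.8,0,0,0,0.09,0.7],[-0.055,0.8,0,0,0,0.09,0.7],[-0.055,0.8,0,0,0,0.09,0.7],[-0.055,0.8,0,0,0,0.09,0.7],[-0.055,0.8,0,0,0,0.09,0.7],[-0.055,0.8,0,0,0,0.09,0.7],[-0.055,0.8,0,0,0,0.044,0.7]]]}}

```text
clock: 34.47
eef_pos: [0.4282, 0.2818, 0.1565]
tool_rot: [-2.214, -2.229, 0.002]
wrist_force: [0.3, 0.5, 0.9]
width: 0.702
grip_force: 0.0
```

Emit:
{"method": "step_arm", "body": {"moves": [[[0,0.5,0,0,0,0,0.7],[0,0.4,0,0,0,0,0.7],[0,0,0,0,0,0,0.7],[0,0,0,0,0,0,0.7],[0,0,0,0,0,0,0.7],[0,0,0,0,0,0,0.7]]]}}

```text
clock: 34.97
eef_pos: [0.4298, 0.3146, 0.1566]
tool_rot: [2.222, 2.22, -0.002]
wrist_force: [0.1, -0.1, -0.1]
width: 0.703
grip_force: 0.0
```

```bash
cat > red.py <<'E'
from h import *
from rig import imaging,status
# red cap centre from wrist + scene
r=[]
for n in('wrist','scene','top'):
    c=imaging.capture(n);h=cv2.cvtColor(c['frame'],cv2.COLOR_RGB2HSV);m=cv2.inRange(h,(0,150,60),(4,255,255))|cv2.inRange(h,(174,150,60),(180,255,255))
    k,l,s,ce=cv2.connectedComponentsWithStats(m);g=proj(c,[.428,.315,.078])[0]
    print(n,'pred',g.round(1),[(ce[i].round(1).tolist(),s[i].tolist()) for i in range(1,k) if np.hypot(*(ce[i]-g))<40 and s[i,4]>15])
print(status.sense()['eef_pos'],status.sense()['tool_rot'])
E
python3 red.py
```

```text
wrist pred [317.5 240.1] [([317.5, 230.8], [305, 217, 26, 28, 589])]
scene pred [149.3 382.4] [([147.6, 388.6], [141, 375, 16, 23, 204])]
top pred [152.8 253.3] [([154.2, 252.6], [151, 251, 6, 5, 16])]
[0.43016268 0.31505983 0.15696905] [ 2.22247247e+00  2.21948487e+00 -3.62779168e-04]
```

Emit:
{"method": "step_arm", "body": {"moves": [[[-0.03,0.04,-0.3,0,0,0,0.7],[0,0,-0.5,0,0,0,0.7],[0,0,-0.5,0,0,0,0.7],[0,0,-0.5,0,0,0,0.7],[0,0,-0.5,0,0,0,0.7],[0,0,-0.5,0,0,0,0.7],[0,0,-0.4,0,0,0,0.7],[0,0,-0.2,0,0,0,0.7],[0,0,0,0,0,0,0.7],[0,0,0,0,0,0,0.7]]], "squeeze": 20}}

```text
clock: 35.95
eef_pos: [0.4284, 0.3178, 0.0207]
tool_rot: [-2.221, -2.221, 0.001]
wrist_force: [-1.4, -0.2, -0.6]
width: 0.702
grip_force: 0.0
```

Emit:
{"method": "step_arm", "body": {"moves": [[[0,0,0,0,0,0,0.3],[0,0,0,0,0,0,0.3],[0,0,0,0,0,0,0.3],[0,0,0,0,0,0,0.3],[0,0,0,0,0,0,0.3],[0,0,0,0,0,0,0.3],[0,0,0,0,0,0,0.3],[0,0,0,0,0,0,0.3]]]}}

```text
clock: 36.62
eef_pos: [0.4288, 0.3182, 0.0214]
tool_rot: [-2.221, -2.222, -0.001]
wrist_force: [-2.3, 0.3, 3.8]
width: 0.371
grip_force: 19.9
```

Emit:
{"method": "step_arm", "body": {"moves": [[[0,0,0.2,0,0,0,0.3],[0,0,0.4,0,0,0,0.3],[0,0,0.6,0,0,0,0.3],[0,0,0.6,0,0,0,0.3],[0,0,0.5,0,0,0,0.3],[0.06,-0.3,0,0,0,0,0.3],[0.1,-0.6,0,0,0,0,0.3],[0.1,-0.7,0,0,0,0,0.3],[0.1,-0.8,0,0,0,0,0.3],[0.1,-0.8,0,0,0,0,0.3],[0.1,-0.8,0,0,0,0,0.3],[0.1,-0.7,0,0,0,0,0.3],[0.1,-0.6,0,0,0,0,0.3],[0.1,-0.4,0,0,0,0,0.3],[0.1,-0.36,0,0,0,0,0.3],[0,0,0,0,0,0,0.3],[0,0,0,0,0,0,0.3],[0,0,0,0,0,0,0.3]]]}}

```text
clock: 38.12
eef_pos: [0.4667, 0.0758, 0.1127]
tool_rot: [-2.221, -2.222, 0.0]
wrist_force: [-0.3, -0.2, -0.6]
width: 0.373
grip_force: 19.9
```

Emit:
{"method": "step_arm", "body": {"moves": [[[0,0,-0.3,0,0,0,0.3],[0,0,-0.4,0,0,0,0.3],[0,0,-0.4,0,0,0,0.3],[0,0,-0.3,0,0,0,0.3],[0,0,-0.15,0,0,0,0.3],[0,0,-0.05,0,0,0,0.3],[0,0,0,0,0,0,0.3],[0,0,0,0,0,0,0.3]]]}}

```text
clock: 38.78
eef_pos: [0.4675, 0.076, 0.0495]
tool_rot: [2.22, 2.222, 0.002]
wrist_force: [-0.0, 0.6, -0.1]
width: 0.375
grip_force: 19.9
```

Emit:
{"method": "step_arm", "body": {"moves": [[[-0.01,0,-0.05,0,0,0,0.3],[0,0,-0.03,0,0,0,0.3],[0,0,0,0,0,0,0.3],[0,0,0,0,0,0,0.3]]]}}

```text
clock: 39.12
eef_pos: [0.4672, 0.0756, 0.0464]
tool_rot: [2.221, 2.221, 0.002]
wrist_force: [-0.6, -0.5, 4.3]
width: 0.375
grip_force: 20.0
```

Emit:
{"method": "step_arm", "body": {"moves": [[[0,0,0.01,0,0,0,0.4],[0,0,0,0,0,0,0.5],[0,0,0,0,0,0,0.6],[0,0,0,0,0,0,0.7],[0,0,0,0,0,0,0.7],[0,0,0.3,0,0,0,0.7],[0,0,0.5,0,0,0,0.7],[0,0,0.6,0,0,0,0.7],[0,0,0.6,0,0,0,0.7],[0,0,0.5,0,0,0,0.7],[-0.11,0.3,0,0,0,0,0.7],[-0.12,0.6,0,0,0,0,0.7],[-0.12,0.7,0,0,0,0,0.7],[-0.12,0.7,0,0,0,0,0.7],[-0.12,0.6,0,0,0,0,0.7],[-0.12,0.36,0,0,0,0,0.7],[0,0,0,0,0,0,0.7],[0,0,0,0,0,0,0.7],[0,0,0,0,0,0,0.7]]]}}

```text
clock: 40.7
eef_pos: [0.4386, 0.2044, 0.1459]
tool_rot: [2.223, 2.22, -0.001]
wrist_force: [0.1, -0.6, -0.4]
width: 0.7
grip_force: 0.0
```

Emit:
{"method": "step_arm", "body": {"moves": [[[0,0.04,-0.4,0,0,0,0.7],[0,0,-0.6,0,0,0,0.7],[0,0,-0.6,0,0,0,0.7],[0,0,-0.6,0,0,0,0.7],[0,0,-0.6,0,0,0,0.7],[0,0,-0.4,0,0,0,0.7],[0,0,-0.3,0,0,0,0.7],[0,0,-0.2,0,0,0,0.7],[0,0,0,0,0,0,0.7],[0,0,0,0,0,0,0.7]]]}}

```text
clock: 41.53
eef_pos: [0.4387, 0.2071, -0.0016]
tool_rot: [2.222, 2.221, 0.001]
wrist_force: [0.1, 0.2, 0.2]
width: 0.699
grip_force: 0.0
```

Emit:
{"method": "step_arm", "body": {"moves": [[[0,-0.02,-0.12,0,0,0,0.7],[0,0,-0.1,0,0,0,0.7],[0,0,0,0,0,0,0.7],[0,0,0,0,0,0,0.25],[0,0,0,0,0,0,0.25],[0,0,0,0,0,0,0.25],[0,0,0,0,0,0,0.25],[0,0,0,0,0,0,0.25],[0,0,0,0,0,0,0.25],[0,0,0,0,0,0,0.25],[0,0,0,0,0,0,0.25]]]}}

```text
clock: 42.45
eef_pos: [0.4383, 0.2066, -0.0106]
tool_rot: [2.221, 2.221, 0.0]
wrist_force: [-0.0, -0.1, 0.3]
width: 0.355
grip_force: 19.9
```

Emit:
{"method": "step_arm", "body": {"moves": [[[0,0,0.1,0,0,0,0.25],[0,0,0.3,0,0,0,0.25],[0,0,0.5,0,0,0,0.25],[0,0,0.7,0,0,0,0.25],[0,0,0.7,0,0,0,0.25],[0,0,0.7,0,0,0,0.25],[0,0,0.5,0,0,0,0.25],[0,0,0.3,0,0,0,0.25],[0,-0.3,0,0,0,0,0.25],[0.07,-0.6,0,0,0,0,0.25],[0.08,-0.7,0,0,0,0,0.25],[0.08,-0.8,0,0,0,0,0.25],[0.08,-0.8,0,0,0,0,0.25],[0.08,-0.7,0,0,0,0,0.25],[0.07,-0.6,0,0,0,0,0.25],[0.04,-0.4,0,0,0,0,0.25],[0,-0.35,0,0,0,0,0.25],[0,0,0,0,0,0,0.25],[0,0,0,0,0,0,0.25],[0,0,0,0,0,0,0.25]]]}}

```text
clock: 44.12
eef_pos: [0.4581, -0.0023, 0.1415]
tool_rot: [-2.22, -2.223, -0.001]
wrist_force: [-0.1, 0.4, -0.5]
width: 0.352
grip_force: 19.9
```

Emit:
{"method": "step_arm", "body": {"moves": [[[0,-0.02,-0.3,0,0,0,0.25],[0,0,-0.5,0,0,0,0.25],[0,0,-0.5,0,0,0,0.25],[0,0,-0.5,0,0,0,0.25],[0,0,-0.5,0,0,0,0.25],[0,0,-0.4,0,0,0,0.25],[0,0,-0.2,0,0,0,0.25],[0,0,-0.1,0,0,0,0.25],[0,0,0,0,0,0,0.25],[0,0,0,0,0,0,0.25]]]}}

```text
clock: 44.95
eef_pos: [0.4589, -0.0036, 0.022]
tool_rot: [2.22, 2.222, 0.002]
wrist_force: [-0.0, -0.1, -0.9]
width: 0.35
grip_force: 19.9
```

Emit:
{"method": "step_arm", "body": {"moves": [[[0,0,-0.1,0,0,0,0.25],[0,0,-0.06,0,0,0,0.25],[0,0,-0.02,0,0,0,0.25],[0,0,0,0,0,0,0.25],[0,0,0,0,0,0,0.25]]]}}

```text
clock: 45.37
eef_pos: [0.4585, -0.0044, 0.0144]
tool_rot: [2.221, 2.221, 0.0]
wrist_force: [-0.5, -0.4, 0.9]
width: 0.355
grip_force: 19.9
```

Emit:
{"method": "step_arm", "body": {"moves": [[[0,0,-0.01,0,0,0,0.35],[0,0,0,0,0,0,0.5],[0,0,0,0,0,0,0.6],[0,0,0,0,0,0,0.7],[0,0,0,0,0,0,0.7],[0,0,0.3,0,0,0,0.7],[0,0,0.6,0,0,0,0.7],[0,0,0.8,0,0,0,0.7],[0,0,0.8,0,0,0,0.7],[0,0,0.8,0,0,0,0.7],[0,0,0.8,0,0,0,0.7],[0,-0.7,0.4,0,0,0,0.7],[0,-0.8,0,0,0,0,0.7],[0,-0.8,0,0,0,0,0.7],[0,-0.8,0,0,0,0,0.7],[0,-0.5,0,0,0,0,0.7],[0,0,0,0,0,0,0.7],[0,0,0,0,0,0,0.7]]]}}

```text
clock: 46.87
eef_pos: [0.4579, -0.1491, 0.1934]
tool_rot: [-2.224, -2.218, -0.0]
wrist_force: [-0.2, 1.0, -0.7]
width: 0.7
grip_force: 0.0
```

```bash
python3 - <<'E'
from h import *
from rig import imaging
for n,bx in(('scene',{'bottle':(258,260,280,312),'loupe':(293,263,313,292)}),('top',{'bottle':(249,230,262,252),'loupe':(284,236,304,256)})):
    o=pickle.load(open(n+'0.pkl','rb'))['frame'];c=imaging.capture(n);f=c['frame']
    for k,(x0,y0,x1,y1) in bx.items():
        r=cv2.matchTemplate(f[y0-10:y1+10,x0-10:x1+10],o[y0:y1,x0:x1],cv2.TM_CCOEFF_NORMED);_,v,_,p=cv2.minMaxLoc(r);print(n,k,'shift px',p[0]-10,p[1]-10,round(v,3),'at0',round(r[10,10],3))
    h=cv2.cvtColor(f,cv2.COLOR_RGB2HSV);m=cv2.inRange(h,(22,130,60),(34,255,255));k,l,s,ce=cv2.connectedComponentsWithStats(m)
    g=proj(c,[.434,.259,.03])[0];print('plug pred',g.round(),[(ce[i].round(1).tolist(),s[i].tolist()) for i in range(1,k) if s[i,4]>12 and np.hypot(*(ce[i]-g))<20])
    m=cv2.inRange(h,(5,150,60),(14,255,255));g=proj(c,[.473,-.343,.0795])[0];ys,xs=np.nonzero(m[int(g[1])-12:int(g[1])+12,int(g[0])-10:int(g[0])+10]);print('ref',g,xs.mean()+int(g[0])-10 if len(xs) else None,ys.mean()+int(g[1])-12 if len(ys) else None)
E
```

```text
scene bottle shift px 0 0 0.967 at0 0.967
scene loupe shift px -1 0 0.958 at0 0.928
plug pred [189. 378.] [([191.4, 378.7], [180, 363, 24, 32, 501])]
ref [394.68835305 193.17035221] 395.60714285714283 195.03571428571428
top bottle shift px 0 0 0.975 at0 0.975
top loupe shift px 1 -1 0.906 at0 0.848
plug pred [182. 254.] [([184.1, 254.0], [178, 248, 14, 13, 147])]
ref [438.81904397 239.11019444] 439.0 239.5
```

```bash
python3 -c "
from rig import manip
print(manip.sign_off())"
```

```text
the job is handed in; nothing more can be done
None
```

The job is handed in: the reference is latched in the socket and released, the bottle and loupe are back on their felt discs within about 3 mm of where they started, and the plug stands on the mat. The hand-in gave no verdict, and the tool sits about 38 mm higher than `eef_pos` reports, so my first plug grasp closed on air above it and I corrected for that offset afterwards.

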